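# Start a wing screw on an angle fixture and lock the cam lever

## Task

Clamp the bar in the angle fixture: the wing screw stands with its thread uncaught, so back it off (anticlockwise) until you feel it drop into its thread start, then screw it clockwise until its flange is snug down on the bush with no gap. Only then swing the standing cam lever down flat to lock the strap. Leave the other things on the bench where they are, and let go at the end.

Things in the scene. Friction and masses are not known exactly. Their poses are not given: they have to be found in the camera images.
- knob_grip (a point): Wing screw, its grip point: on the thread axis, mid-bar, 14 mm under the top of a dark steel bar (wing) 70 mm long, 16 thick, 34 high. Below the bar a neck 10 mm high, 15 across, then a round flange 52 across, 6 thick, its underside 36 mm below this point. z: thread axis, up out of the fixture, leaning 30 deg from vertical towards the fixture's low front (robot side). x along the bar, y across it.
- knob_flange (a point): Centre of the flange's underside. The screw (about 0.25 kg) turns about z and slides along z, but cannot come off. At the start it rests on a land: clockwise from above it only meets a hard stop. Anticlockwise, after a hidden 0.3 to 2.4 rad, it drops 9 mm of its own weight into the thread start, unless gripped tight; about 0.5 rad further is a stop. From there clockwise the thread draws it down.
- knob_lift (a joint): Gap in m between the flange's underside and the top of the bush (steel collar, 58 mm across), along the thread axis: about 0.018 at the start, 0.009 when dropped into the thread start, 0 when screwed snug. The thread lowers it 4.5 mm per rad clockwise, so home is some 2.2 to 2.8 rad from the thread start. Turning takes about 0.05 N m.
- lever_pad (a point): Middle of the upper face of the paddle at the end of the cam lever, a plain steel lever 120 mm long (paddle 30 long, 26 wide, 14 thick), 145 mm to the right of the wing screw seen from the robot. x: along the lever from paddle to hinge; z: out of the upper face, the face to push on. The point is 100 mm along the lever from the hinge axis and 9 mm above it.
- lever_hinge (a point): Hinge axis of the cam lever, at mid-width, fixed on the fixture between two dark cheeks. Axes of the fixture: y along the hinge axis, x level from the fixture's low front to its back, z up.
- lever (a joint): Angle of the cam lever in rad: 0 shut (a stop), flat along the fixture's face, which leans 30 deg from level, paddle towards the low front; about 1 at the start, standing up from the face. Stiff, stays where left; about 4 N at the paddle moves it.
- vblock_mid (a point): Bystander: dark steel V-block 80 x 60 x 52 mm, loose; its centre.
- stock_center (a point): Bystander: steel round, 64 mm across and 75 mm high, standing loose; its centre.
- stepblock_mid (a point): Bystander: steel step block 90 x 45 x 56 mm, loose; its centre.
- spanner_grip (a point): Bystander: steel spanner 190 mm long, lying loose; the middle of its handle.

How it is judged (in metres and radians):
On the way, in this order (a step that is already met when the one before it is completed fails the run):
1. the wing screw has dropped into its thread start, lever still up (value of joint knob_lift below 0.0125 m and value of joint lever above 0.5 rad), for 0.1 s.
2. the wing screw is snug down on the bush, lever still up (value of joint knob_lift below 0.002 m and value of joint lever above 0.5 rad), for 0.2 s.
At the end, for the whole second after the job is handed in: The wing screw's flange is on the bush (gap under 2 mm) and the cam lever lies shut (within 0.12 rad of its stop), both at rest (value of joint knob_lift below 0.002 m and value of joint lever between -0.1 and 0.12 rad and velocity of joint lever between -0.05 and 0.05 rad/s and velocity of joint knob_lift between -0.01 and 0.01 m/s); the robot touches nothing.
It fails at once if the lever is swung down before the wing screw is snug (value of joint lever below 0.5 rad and value of joint knob_lift above 0.004 m).
It fails at once if a bystander is moved by more than 30 mm (distance of any of vblock_mid, stock_center, stepblock_mid, spanner_grip from where it was at the start of the episode above 0.03 m).
It also fails if it takes over 72 s, if anything falls off the work surface, if the arm or the gripper's body presses on something with over 40 N, if the wrist force passes 120 N, or if a joint passes its speed limit or range.

## Robot

A 6-joint arm with a two-finger parallel gripper is mounted at the origin on the work surface. World frame = base frame: x ahead of the robot, y to its left, z up, the work surface at z = 0. Lengths are in m, angles in degrees, forces in N, time in s.
With the tool pointing down it reaches from about 0.375 to 0.9 m from the base axis. Payload 3.1 kg.
Tool frame: the origin (TCP) lies between the finger pads; the fingertips stand 14 mm ahead of it and the grasp point (between the pads) lies 5 mm behind it (tips_ahead is the distance from the TCP to the fingertips, in m); z points along the fingers, y is the direction in which the jaws open and shut (so a half turn about z gives the same grasp; the last joint's range is limited). The gripper opens to 87 mm and grips with 3 to 60 N. Pads are 19 mm wide; open, the fingers measure 117 mm over their backs; the gripper's body (75 mm by 190 mm) begins 51 mm behind the grasp point.
Start: joints at [-10.227, 30.224, 82.088, -0, 67.689, -10.227], TCP at [0.625, 0, 0.237] pointing down, gripper open.
Joint ranges: [-176.69, 176.69], [-43.24, 126.21], [12.49, 139.97], [-82, 262], [0, 151.66], [-163.58, 163.58]. Speed limits (degrees/s): [159.86, 159.86, 180, 180, 180, 180].

## Interface

Orientations are given as [roll, pitch, yaw] about the fixed x, y, z axes, in that order (R = Rz(yaw) Ry(pitch) Rx(roll)).
In Python, from plant import * gives the robot as it stands.
- The arm moves only by the tool drive_tool, never from a script. Its argument "series" is a list of rows, each an object of numbers: "x", "y", "z": the shift along the tool's x, y, z in mm; "ax", "ay", "az": the turn, a rotation vector about the tool's x, y, z in degrees; "hand": the closure in counts, from 0 (fully open) to 255 (shut). In form: [{"x": .., "y": .., "z": .., "ax": .., "ay": .., "az": .., "hand": ..}, ...]. A call has exactly 5 rows; each row is the pose to reach, as a shift and turn from the pose commanded when the call began, along the tool's axes at that moment; what a row does not reach only later rows make up. A row lasts 1/12 s, in which the tool goes at most 41.7 mm and 7.16 degrees, less where a joint would pass 70% of its speed; a pose out of reach is approached as far as the arm can. A call with a gripper value outside its range is refused whole. The fingers move at their own pace and stop on an object; "grip_force" is the grip in N (left out, the last holds). Time passes only in rows, so rows that repeat a pose let the fingers close, or fill a call up. It gives the time, the measured TCP pose, the force and the opening at its end, in the units of the state.
- observe(): the state, without advancing time (a new reading comes with each control period).
- read_camera(name): name is "scene" or "side" or "wrist"; returns (picture, depth): 420x560x3 uint8, red, green, blue; 420x560 float32, m along the optical axis (not along the pixel's ray), 0 where there is no reading.
- get_calibration(name): a dict with "camera_matrix" (3x3 intrinsics, pixels), "k1" (the pictures are not rectified: a ray, as slopes to the right and down, at radius r is drawn at 1 + k1 r^2 times it, then the intrinsics apply), "position" and "orientation" of the camera in the world. Camera axes: x right, y down, z forward; pixel columns grow to the right and rows downward; lengths in m; the calibration is good to about 2 mm. A picture is of the moment at which its call begins: read the wrist's pose just before it. get_calibration takes no time and is no camera call; for the wrist camera it gives the pose at the moment of the call.
- finish_job(): hands the job in, once; it reports no verdict.
The state is a dict: "time_s": time; "qpos": joint angles; "qd": joint speeds; "effort": joint torques, N m; "tool_pos": TCP position; "ee_rot": TCP orientation; "ft_force": force on the tool from outside, world axes, zero at the start; "ft_torque": the same for the moment, N m; "width": opening from 0.0 (shut) to 1.0 (fully open).
Only numpy, scipy, OpenCV 4.12 (cv2) and the standard library are available. Lean on these libraries where they do the work, as an engineer would, in place of code of your own. Each camera call takes 0.05 s, during which the arm holds its last target.

## Working session

There is one attempt and no reset: what is moved stays moved. The work goes in short steps, Python scripts to look and compute and a tool call to move; the robot and the scene stay as the last step left them, time stands still between calls to the robot, and variables do not carry over. Pictures are saved under pics/ and viewed, and the job is handed in when it is done.

Besides the shell and the picture viewer there is one more tool, called after "Call:" as name(argument=value, ...) on one line, values as JSON. drive_tool: Moves the arm, as the interface text tells. Its arguments: {"type":"object","properties":{"series":{"type":"array","items":{"type":"object","properties":{"x":{"type":"number"},"y":{"type":"number"},"z":{"type":"number"},"ax":{"type":"number"},"ay":{"type":"number"},"az":{"type":"number"},"hand":{"type":"number"}}}},"grip_force":{"type":"number"}},"required":["series"]}

```bash
mkdir -p pics; ls; python3 - <<'E'
from plant import *
import cv2,numpy as np
print(observe())
for n in ["scene","side","wrist"]:
    c=get_calibration(n);print(n,c)
    p,d=read_camera(n)
    cv2.imwrite(f"pics/{n}0.png",p[:,:,::-1]);np.save(f"pics/{n}0.npy",d)
E
```

```text
pics
{'time_s': 0.0, 'qpos': array([-1.02274901e+01,  3.02780858e+01,  8.21578288e+01, -6.89025420e-04,
        6.76881327e+01, -1.02278131e+01]), 'qd': array([-0.00272998, -0.04548376,  0.01341413, -0.08483087, -0.05133478,
        0.03567297]), 'effort': array([-5.45745443e-04, -4.40045428e+01, -1.76593530e+01,  6.32597599e-02,
        5.83207863e-02, -1.53719384e-04]), 'tool_pos': array([6.24288502e-01, 1.52429207e-04, 2.35573029e-01]), 'ee_rot': array([-1.79877811e+02, -2.13993818e-02,  9.00005624e+01]), 'ft_force': array([0.29450531, 0.00473615, 0.6821173 ]), 'ft_torque': array([ 0.02446844, -0.0084195 ,  0.01670392]), 'width': 1.0004075606094232}
scene {'camera_matrix': array([[484.93137618,   0.        , 273.96195303],
       [  0.        , 484.93137618, 214.05309132],
       [  0.        ,   0.        ,   1.        ]]), 'k1': -0.17158820740186498, 'position': array([1.10239698, 0.5643016 , 0.62104911]), 'orientation': array([-124.3941555 ,   -0.98148356,  136.76168393])}
side {'camera_matrix': array([[420.91630444,   0.        , 275.86875462],
       [  0.        , 420.91630444, 213.94090982],
       [  0.        ,   0.        ,   1.        ]]), 'k1': -0.09359949244406608, 'position': array([ 0.34016563, -0.72584599,  0.76898475]), 'orientation': array([-127.83325547,   -0.66376541,  -16.46502513])}
wrist {'camera_matrix': array([[311.657284  ,   0.        , 282.85681102],
       [  0.        , 311.657284  , 215.99626274],
       [  0.        ,   0.        ,   1.        ]]), 'k1': -0.06197204500002288, 'position': array([0.62337761, 0.07406803, 0.38377802]), 'orientation': array([ 1.64384519e+02,  1.18127660e-01, -3.00334321e-04])}
```

View pics/scene0.png

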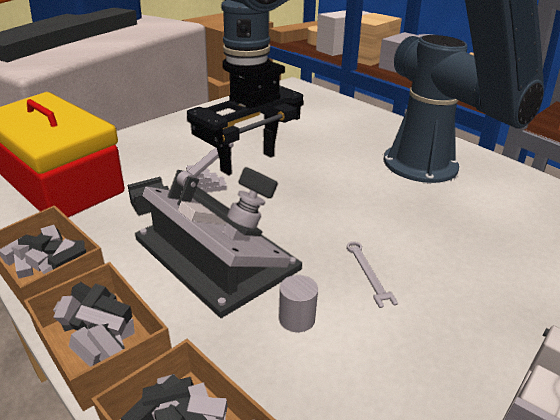

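View pics/side0.png

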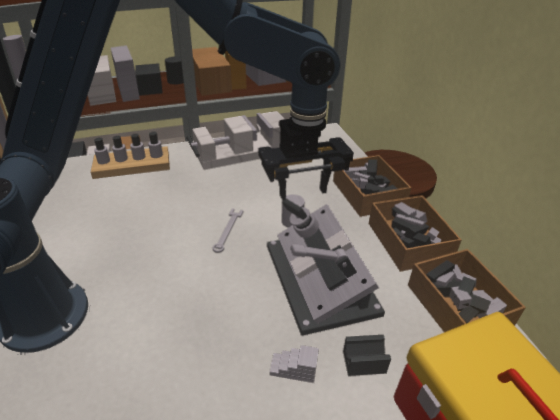

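View pics/wrist0.png

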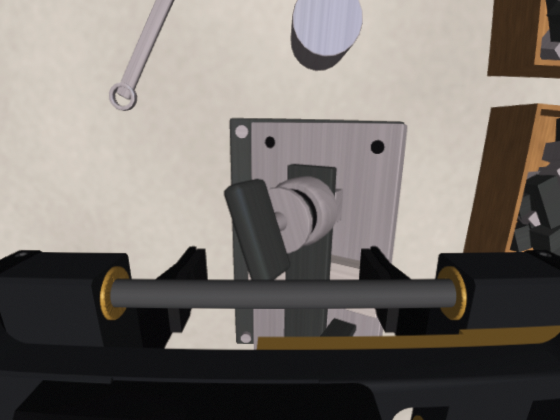

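```bash
cat > h.py <<'E'
import numpy as np,cv2
from scipy.spatial.transform import Rotation as R
def Rm(o): return R.from_euler('xyz',o,degrees=True).as_matrix()
def rays(c,uv):
    K=c['camera_matrix'];uv=np.asarray(uv,float).reshape(-1,2)
    p=cv2.undistortPoints(uv.reshape(-1,1,2),K,np.array([c['k1'],0,0,0,0])).reshape(-1,2)
    return np.c_[p,np.ones(len(p))]
def w(c,uv,depth):
    return c['position']+(rays(c,uv)*np.asarray(depth).reshape(-1,1))@Rm(c['orientation']).T
def cloud(c,d):
    h,wd=d.shape;u,v=np.meshgrid(np.arange(wd),np.arange(h))
    P=w(c,np.c_[u.ravel(),v.ravel()],d.ravel()).reshape(h,wd,3)
    P[d<=0]=np.nan
    return P
def proj(c,X):
    r=Rm(c['orientation']);X=(np.atleast_2d(X)-c['position'])
    return cv2.projectPoints(X@r,np.zeros(3),np.zeros(3),c['camera_matrix'],np.array([c['k1'],0,0,0,0]))[0].reshape(-1,2)
E
cat > m1.py <<'E'
from plant import *
from h import *
np.set_printoptions(precision=4,suppress=True)
c=get_calibration('wrist');d=np.load('pics/wrist0.npy');P=cloud(c,d)
for uv in [(242,131),(246,337),(270,142),(378,147),(245,190),(265,270),(258,230),(280,200),(320,190),(290,240),(300,175),(400,130),(395,250),(260,160),(345,180),(326,20),(122,97)]:
    print(uv,P[uv[1],uv[0]],d[uv[1],uv[0]])
E
python3 m1.py
```

```text
(242, 131) [0.5774 0.0723 0.0268] 0.3444519
(246, 337) [ 0.573  -0.1955  0.0268] 0.41661185
(270, 142) [0.6096 0.0614 0.0558] 0.3194224
(378, 147) [0.7051 0.0596 0.1107] 0.26681632
(245, 190) [0.5987 0.0362 0.1861] 0.20070931
(265, 270) [ 0.6115 -0.0141  0.1988] 0.20201693
(258, 230) [0.6069 0.0108 0.1915] 0.20232497
(280, 200) [0.6209 0.023  0.1571] 0.23216319
(320, 190) [0.6529 0.0268 0.1371] 0.25031233
(290, 240) [ 0.6285 -0.0072  0.1608] 0.23672329
(300, 175) [0.6381 0.0348 0.1088] 0.27551374
(400, 130) [0.7203 0.0741 0.1185] 0.25541303
(395, 250) [ 0.7723 -0.0805 -0.0008] 0.411797
(260, 160) [0.5985 0.0424 0.0493] 0.3308084
(345, 180) [0.6808 0.0284 0.0959] 0.2895514
(326, 20) [0.6612 0.1693 0.0774] 0.26945436
(122, 97) [ 0.4316  0.1132 -0.0008] 0.3603198
```

```bash
cat > m2.py <<'E'
from plant import *
from h import *
import sys
np.set_printoptions(precision=4,suppress=True)
c=get_calibration('wrist');d=np.load('pics/wrist0.npy');p=cv2.imread('pics/wrist0.png');P=cloud(c,d)
yaw=np.radians(-0.94)
Rz=R.from_euler('z',yaw).as_matrix()
fx=Rz@[1,0,0];fy=Rz@[0,1,0]
ax=-np.sin(np.pi/6)*fx+np.cos(np.pi/6)*np.array([0,0,1]); e1=np.cross(fy,ax) # down... along face up-slope
print('axis',ax,'e1',e1)
# face normal check
m=np.zeros(d.shape,bool);m[130:170,340:395]=1
Q=P[m];Q=Q[np.isfinite(Q).all(1)]
u,s,v=np.linalg.svd(Q-Q.mean(0),full_matrices=False);print('face n',v[2],s)
# bar
m=(p.max(2)<75)
roi=np.zeros_like(m);roi[170:290,215:295]=1
Z=P[...,2];m&=roi&(Z>0.165)
h=(P@ax); 
print('axis heights pct',np.percentile(h[m],[5,25,50,75,95,99]))
top=np.percentile(h[m],80)
m&=np.abs(h-np.median(h[m]))<0.01
hm=np.percentile(h[m],[50,90]);
Q=P[m];u,s,v=np.linalg.svd(Q-Q.mean(0),full_matrices=False);print(len(Q),'n',v[2],s,Q.mean(0))
ab=np.c_[Q@e1,Q@fy]
mm=np.abs(Q@ax-np.median(Q@ax))<0.004
r=cv2.minAreaRect((ab[mm]*1000).astype(np.float32));print('rect',r, np.median(Q@ax))
ctr=e1*r[0][0]/1000+fy*r[0][1]/1000+ax*np.median(Q[mm]@ax)
print('bar top ctr',ctr,'grip',ctr-0.014*ax,'flange',ctr-0.05*ax)
b=cv2.boxPoints(r)/1000;print('box',[e1*x+fy*y+ax*np.median(Q[mm]@ax) for x,y in b])
vis=p.copy();vis[m]=(0,0,255);cv2.imwrite('pics/m2.png',vis)
E
python3 m2.py
```

```text
axis [-0.4999  0.0082  0.866 ] e1 [ 0.8659 -0.0142  0.5   ]
face n [-0.5019  0.0108  0.8648] [0.6627 0.4685 0.0341]
axis heights pct [-0.1575 -0.1458 -0.134  -0.1308 -0.0396 -0.0368]
2704 n [0.211  0.2466 0.9459] [0.9594 0.2702 0.1217] [0.6021 0.0095 0.1925]
rect ((614.5486450195312, 18.33930206298828), (16.22679901123047, 66.27833557128906), 20.097707748413086) -0.13237906832705976
bar top ctr [0.5982 0.0085 0.1933] grip [0.6052 0.0084 0.1812] flange [0.6232 0.0081 0.15  ]
box [array([0.5822, 0.0371, 0.1838]), array([ 0.6009, -0.0254,  0.1952]), array([ 0.6142, -0.0201,  0.2029]), array([0.5955, 0.0425, 0.1915])]
```

View pics/m2.png

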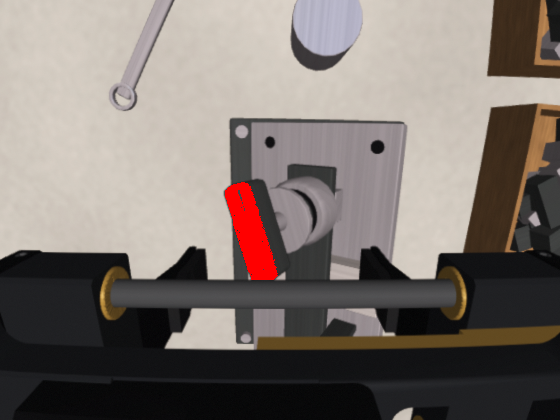

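```bash
cat >> h.py <<'E'
yaw=np.radians(-0.94);Rz=R.from_euler('z',yaw).as_matrix()
fx=Rz@[1,0,0];fy=Rz@[0,1,0]
ax=-np.sin(np.pi/6)*fx+np.cos(np.pi/6)*np.array([0,0,1.]);e1=np.cross(fy,ax)
def toolR(th):  # th deg: jaw axis from e1 toward fy (anticlockwise from above)
    t=np.radians(th);y=np.cos(t)*e1+np.sin(t)*fy;z=-ax
    return np.c_[np.cross(y,z),y,z]
def delta(p0,R0,p1,R1):
    return R0.T@(np.asarray(p1)-p0)*1000, R.from_matrix(R0.T@R1).as_rotvec(degrees=True)
E
python3 - <<'E'
from h import *
np.set_printoptions(precision=2,suppress=True)
R0=Rm([180,0,90]);p0=np.array([.625,0,.237])
g=np.array([.6052,.0084,.1812])
R1=toolR(20)
print(delta(p0,R0,g+.08*ax,R1))
R1=toolR(20)
print(R1, R.from_matrix(R1).as_euler('xyz',degrees=True))
E
```

```text
(array([  9.06, -59.79, -13.48]), array([-29.63,  -5.48, -18.62]))
[[-0.28  0.82  0.5 ]
 [ 0.94  0.33 -0.01]
 [-0.17  0.47 -0.87]] [151.52   9.85 106.56]
```

Call:
drive_tool(series=[{"x": 2,"y": -12,"z": -10,"ax": -5.9,"ay": -1.1,"az": -3.7},{"x": 4,"y": -24,"z": -14,"ax": -11.8,"ay": -2.2,"az": -7.4},{"x": 6,"y": -36,"z": -14,"ax": -17.7,"ay": -3.3,"az": -11.1},{"x": 8,"y": -48,"z": -14,"ax": -23.7,"ay": -4.4,"az": -14.9},{"x": 9,"y": -60,"z": -14,"ax": -29.6,"ay": -5.5,"az": -18.6}])

```text
validation failed for argument at $.se...
```

Call:
drive_tool(series=[{"x": 0,"y": 0,"z": 0},{"x": 0},{"x": 0},{"x": 0},{"x": 0}])

```text
validation failed for argument at $.se...
```

```bash
python3 - <<'E'
from plant import *
from h import *
np.set_printoptions(precision=4,suppress=True)
s=observe();print(s)
c=get_calibration('wrist')
p,d=read_camera('wrist');cv2.imwrite("pics/w1.png",p[:,:,::-1]);np.save("pics/w1.npy",d)
g=np.array([.6052,.0084,.1812])
print(delta(s['tool_pos'],Rm(s['ee_rot']),g-.005*ax,toolR(20)))
print(c, proj(c,[g,g+.014*ax,g-.036*ax]))
E
```

```text
{'time_s': 0.15, 'qpos': array([-10.2279,  30.2675,  82.139 ,   0.0001,  67.6905, -10.2268]), 'qd': array([-0.0058, -0.2235, -0.111 ,  0.0341,  0.044 ,  0.0089]), 'effort': array([  0.0009, -44.0429, -17.6842,   0.0634,   0.0553,  -0.0001]), 'tool_pos': array([0.6245, 0.0001, 0.2358]), 'ee_rot': array([-179.9046,   -0.0173,   89.9988]), 'ft_force': array([ 1.3765, -0.6952, -0.8216]), 'ft_torque': array([0.0459, 0.0122, 0.0391]), 'width': 1.0013594079020955}
(array([  8.2203, -16.6635,  58.9512]), array([-29.7263,  -5.5087, -18.6234]))
{'camera_matrix': array([[311.6573,   0.    , 282.8568],
       [  0.    , 311.6573, 215.9963],
       [  0.    ,   0.    ,   1.    ]]), 'k1': -0.06197204500002288, 'position': array([0.6234, 0.0741, 0.3839]), 'orientation': array([164.3818,   0.1023,  -0.0004])} [[256.7153 228.6573]
 [244.3521 234.2583]
 [283.0928 216.7065]]
```

View pics/w1.png

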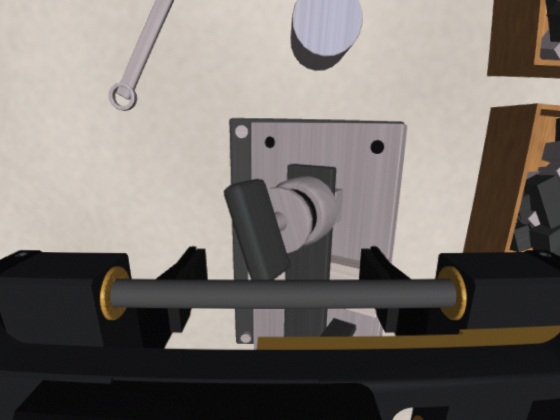

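Call:
drive_tool(series=[{"x": 2,"y": -12,"z": -10,"ax": -5.9,"ay": -1.1,"az": -3.7,"hand": 0},{"x": 4,"y": -24,"z": -14,"ax": -11.8,"ay": -2.2,"az": -7.4,"hand": 0},{"x": 6,"y": -36,"z": -14,"ax": -17.7,"ay": -3.3,"az": -11.1,"hand": 0},{"x": 8,"y": -48,"z": -14,"ax": -23.7,"ay": -4.4,"az": -14.9,"hand": 0},{"x": 9,"y": -60,"z": -14,"ax": -29.6,"ay": -5.5,"az": -18.6,"hand": 0}])

```text
time_s: 0.62
tool_pos: [0.5656, 0.0109, 0.2502]
ee_rot: [152.7, 9.1, 106.2]
ft_force: [-0.6, 1.6, -0.9]
width: 1.0
```

Call:
drive_tool(series=[{"x": 0,"y": 0,"z": 0,"ax": 0,"ay": 0,"az": 0,"hand": 0},{"x": 0,"y": 0,"z": 0,"ax": 0,"ay": 0,"az": 0,"hand": 0},{"x": 0,"y": 0,"z": 0,"ax": 0,"ay": 0,"az": 0,"hand": 0},{"x": 0,"y": 0,"z": 0,"ax": 0,"ay": 0,"az": 0,"hand": 0},{"x": 0,"y": 0,"z": 0,"ax": 0,"ay": 0,"az": 0,"hand": 0}])

```text
time_s: 1.03
tool_pos: [0.5708, 0.0096, 0.2511]
ee_rot: [152.7, 9.0, 106.0]
ft_force: [0.7, -0.3, 0.4]
width: 0.999
```

```bash
python3 - <<'E'
from plant import *
from h import *
np.set_printoptions(precision=4,suppress=True)
s=observe();print(s)
c=get_calibration('wrist')
p,d=read_camera('wrist');cv2.imwrite("pics/w2.png",p[:,:,::-1]);np.save("pics/w2.npy",d)
np.save('pics/w2c.npy',c,allow_pickle=True)
g=np.array([.6052,.0084,.1812])
print(delta(s['tool_pos'],Rm(s['ee_rot']),g-.005*ax,toolR(20)))
print(c, proj(c,[g,g+.014*ax,g-.036*ax]))
E
```

```text
{'time_s': 1.0333, 'qpos': array([-13.3669,  17.3081, 110.1411,  14.1728,  25.1167, -42.966 ]), 'qd': array([ 0.0843, -0.008 ,  1.0866,  0.4329, -0.1246, -0.5397]), 'effort': array([ -0.0025, -30.7376, -14.9946,   0.3256,  -1.4968,   0.0408]), 'tool_pos': array([0.5708, 0.0096, 0.2511]), 'ee_rot': array([152.658 ,   9.0248, 106.0146]), 'ft_force': array([ 0.6701, -0.2812,  0.3755]), 'ft_torque': array([0.0485, 0.2885, 0.0412]), 'width': 0.9992327772831591}
(array([ 0.4141, -3.2802, 82.8662]), array([-1.2279, -0.4765, -0.856 ]))
{'camera_matrix': array([[311.6573,   0.    , 282.8568],
       [  0.    , 311.6573, 215.9963],
       [  0.    ,   0.    ,   1.    ]]), 'k1': -0.06197204500002288, 'position': array([0.4783, 0.0809, 0.3694]), 'orientation': array([154.232 , -26.9716,  20.6411])} [[279.8382 229.1591]
 [279.2377 235.03  ]
 [281.1102 216.7273]]
```

View pics/w2.png

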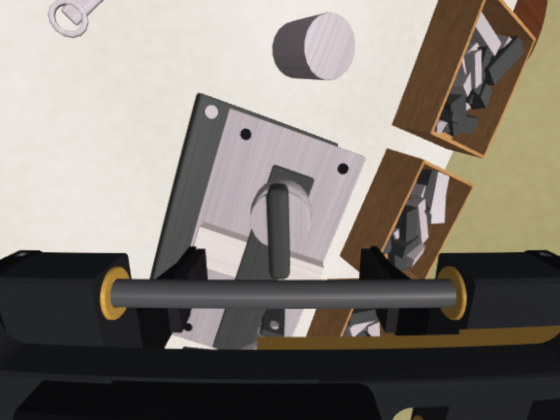

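```bash
cat > bar.py <<'E'
from h import *
def bar(p,d,c,roi=(165,300,230,330),vis=None,hr=None):
    # p rgb ; returns top centre, jaw angle th
    P=cloud(c,d);h=P@ax
    m=np.zeros(d.shape,bool);m[roi[0]:roi[1],roi[2]:roi[3]]=1
    m&=np.isfinite(h)&(p.max(2)<110)
    hh=h[m]
    if hr is None:
        hist,ed=np.histogram(hh,bins=np.arange(-.18,-.09,.002));k=np.argmax(hist);hr=ed[k]+.001
    mm=m&(np.abs(h-hr)<.005)
    n,lab,st,_=cv2.connectedComponentsWithStats(mm.astype(np.uint8));k=1+np.argmax(st[1:,4]);mm=lab==k
    cnt,_=cv2.findContours(mm.astype(np.uint8),cv2.RETR_EXTERNAL,cv2.CHAIN_APPROX_NONE)
    top=np.median(h[mm])
    uv=np.vstack([q.reshape(-1,2) for q in cnt]).astype(float)
    # cast on plane n.x=top
    r=rays(c,uv)@Rm(c['orientation']).T
    X=c['position']+r*((top-c['position']@ax)/(r@ax))[:,None]
    rect=cv2.minAreaRect((np.c_[X@e1,X@fy]*1000).astype(np.float32))
    (a,b),(w0,h0),ang=rect
    th=ang if w0<h0 else ang-90
    ctr=e1*a/1000+fy*b/1000+ax*top
    if vis:
        v=p[:,:,::-1].copy();v[mm]=(0,0,255);cv2.imwrite(vis,v)
    return ctr,th,(w0,h0),top
E
python3 - <<'E'
from bar import *
np.set_printoptions(precision=4,suppress=True)
for n in ['w2']:
    c=np.load('pics/w2c.npy',allow_pickle=True).item()
    p=cv2.imread('pics/w2.png')[:,:,::-1];d=np.load('pics/w2.npy')
    P=cloud(c,d);h=P@ax
    print([ (v,h[v,279].round(4)) for v in range(180,290,8)])
    print(h[231,262:296].round(4))
    ctr,th,wh,top=bar(p,d,c,vis='pics/b2.png');print(ctr,th,wh,top,'grip',ctr-.014*ax)
E
```

```text
[(180, np.float64(-0.2195)), (188, np.float64(-0.1384)), (196, np.float64(-0.1311)), (204, np.float64(-0.1319)), (212, np.float64(nan)), (220, np.float64(-0.1309)), (228, np.float64(-0.1312)), (236, np.float64(-0.1298)), (244, np.float64(-0.1303)), (252, np.float64(-0.1315)), (260, np.float64(-0.1317)), (268, np.float64(-0.1308)), (276, np.float64(-0.1321)), (284, np.float64(0.0032))]
[-0.1743 -0.1748 -0.1736 -0.1758 -0.1762 -0.1351 -0.1335 -0.1317 -0.1314
 -0.1313 -0.131  -0.1314 -0.1308 -0.1317 -0.1311 -0.1312 -0.1317 -0.1307
 -0.1308 -0.1299 -0.1315 -0.1312 -0.1315 -0.1336 -0.1325 -0.1337 -0.1355
 -0.1764 -0.1749 -0.1756 -0.1753 -0.1749 -0.1761 -0.1752]
[0.5975 0.008  0.1928] 20.175811767578125 (15.609935760498047, 67.7514877319336) -0.1316823277580178 grip [0.6045 0.0079 0.1807]
```

View pics/b2.png

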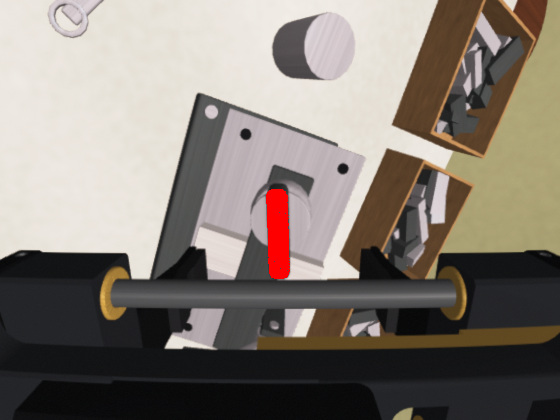

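Call:
drive_tool(series=[{"x": 0.2,"y": -2,"z": 8,"ax": -0.6,"ay": -0.3,"az": -0.4,"hand": 0},{"x": 0.4,"y": -3.7,"z": 20,"ax": -1.2,"ay": -0.5,"az": -0.7,"hand": 0},{"x": 0.4,"y": -3.7,"z": 35,"ax": -1.2,"ay": -0.5,"az": -0.7,"hand": 0},{"x": 0.4,"y": -3.7,"z": 45,"ax": -1.2,"ay": -0.5,"az": -0.7,"hand": 0},{"x": 0.4,"y": -3.7,"z": 50,"ax": -1.2,"ay": -0.5,"az": -0.7,"hand": 0}])

```text
time_s: 1.5
tool_pos: [0.59, 0.0088, 0.2034]
ee_rot: [151.7, 9.7, 106.4]
ft_force: [-0.1, 0.3, 0.6]
width: 0.999
```

```bash
cat > st.py <<'E'
from plant import *
from h import *
import sys
np.set_printoptions(precision=3,suppress=True)
g=np.array([.6047,.0080,.1810])
s=observe();print(s['time_s'],s['qpos'],s['tool_pos'],'w',s['width'])
Rt=Rm(s['ee_rot']);th=np.degrees(np.arctan2(Rt[:,1]@fy,Rt[:,1]@e1))
print('th',th,'Ftool',Rt.T@s['ft_force'],'Ttool',Rt.T@s['ft_torque'])
print('grasp pt rel g (e1,fy,ax) mm',[((s['tool_pos']-Rt[:,2]*.005-g)@a*1000).round(2) for a in (e1,fy,ax)],'tilt',delta(g,Rt,g,toolR(th))[1])
E
python3 st.py
```

```text
1.5 [-12.997  23.471 111.4    20.905  16.942 -50.409] [0.59  0.009 0.203] w 0.9993020430652257
th 19.83604658439206 Ftool [ 0.222  0.27  -0.613] Ttool [0.272 0.107 0.024]
grasp pt rel g (e1,fy,ax) mm [np.float64(-1.51), np.float64(0.59), np.float64(31.75)] tilt [-0.19 -0.08 -0.  ]
```

Call:
drive_tool(series=[{"x": 0,"y": 0,"z": -10,"ax": 0,"ay": 0,"az": 3,"hand": 0},{"x": 0,"y": 0,"z": -15,"ax": 0,"ay": 0,"az": 10,"hand": 0},{"x": 0,"y": 0,"z": -15,"ax": 0,"ay": 0,"az": 17,"hand": 0},{"x": 0,"y": 0,"z": -15,"ax": 0,"ay": 0,"az": 24,"hand": 0},{"x": 0,"y": 0,"z": -15,"ax": 0,"ay": 0,"az": 31,"hand": 0}])

```text
time_s: 1.92
tool_pos: [0.5822, 0.009, 0.218]
ee_rot: [150.6, -5.7, 79.1]
ft_force: [0.6, 0.3, -0.5]
width: 1.004
```

Call:
drive_tool(series=[{"x": 0,"y": 0,"z": 0,"ax": 0,"ay": 0,"az": 7,"hand": 0},{"x": 0,"y": 0,"z": 0,"ax": 0,"ay": 0,"az": 14,"hand": 0},{"x": 0,"y": 0,"z": 0,"ax": 0,"ay": 0,"az": 21,"hand": 0},{"x": 0,"y": 0,"z": 0,"ax": 0,"ay": 0,"az": 28,"hand": 0},{"x": 0,"y": 0,"z": 0,"ax": 0,"ay": 0,"az": 35,"hand": 0}])

```text
time_s: 2.33
tool_pos: [0.5822, 0.009, 0.218]
ee_rot: [158.4, -21.2, 46.6]
ft_force: [-0.3, -0.5, 0.4]
width: 0.998
```

```bash
python3 st.py
```

```text
2.3333 [-13.211  21.422 111.676  19.422  18.566  17.338] [0.582 0.009 0.218] w 0.9979812785945253
th -46.498385622298024 Ftool [-0.392  0.319 -0.543] Ttool [ 0.268 -0.248  0.054]
grasp pt rel g (e1,fy,ax) mm [np.float64(-0.98), np.float64(0.66), np.float64(48.24)] tilt [-0.071  0.079  0.   ]
```

Call:
drive_tool(series=[{"x": 0,"y": 0,"z": 0,"ax": 0,"ay": 0,"az": 7,"hand": 0},{"x": 0,"y": 0,"z": 0,"ax": 0,"ay": 0,"az": 14,"hand": 0},{"x": 0,"y": 0,"z": 0,"ax": 0,"ay": 0,"az": 21,"hand": 0},{"x": 0,"y": 0,"z": 0,"ax": 0,"ay": 0,"az": 28,"hand": 0},{"x": 0,"y": 0,"z": 0,"ax": 0,"ay": 0,"az": 35,"hand": 0}])

```text
time_s: 2.75
tool_pos: [0.5822, 0.009, 0.218]
ee_rot: [175.1, -29.5, 8.8]
ft_force: [0.8, 0.6, 0.5]
width: 1.0
```

Call:
drive_tool(series=[{"x": 0,"y": 0,"z": 0,"ax": 0,"ay": 0,"az": 7,"hand": 0},{"x": 0,"y": 0,"z": 0,"ax": 0,"ay": 0,"az": 14,"hand": 0},{"x": 0,"y": 0,"z": 0,"ax": 0,"ay": 0,"az": 21,"hand": 0},{"x": 0,"y": 0,"z": 0,"ax": 0,"ay": 0,"az": 28,"hand": 0},{"x": 0,"y": 0,"z": 0,"ax": 0,"ay": 0,"az": 35,"hand": 0}])

```text
time_s: 3.17
tool_pos: [0.5823, 0.009, 0.2179]
ee_rot: [-165.6, -26.5, -30.8]
ft_force: [0.3, -1.7, 0.3]
width: 0.995
```

Call:
drive_tool(series=[{"x": 0,"y": 0,"z": 0,"ax": 0,"ay": 0,"az": 7,"hand": 0},{"x": 0,"y": 0,"z": 0,"ax": 0,"ay": 0,"az": 14,"hand": 0},{"x": 0,"y": 0,"z": 0,"ax": 0,"ay": 0,"az": 21,"hand": 0},{"x": 0,"y": 0,"z": 0,"ax": 0,"ay": 0,"az": 28,"hand": 0},{"x": 0,"y": 0,"z": 0,"ax": 0,"ay": 0,"az": 35,"hand": 0}])

```text
time_s: 3.58
tool_pos: [0.5823, 0.009, 0.2179]
ee_rot: [-153.2, -13.8, -65.7]
ft_force: [0.5, -0.3, 0.5]
width: 1.003
```

Call:
drive_tool(series=[{"x": 0,"y": 0,"z": 0,"ax": 0,"ay": 0,"az": 5,"hand": 0},{"x": 0,"y": 0,"z": 0,"ax": 0,"ay": 0,"az": 8.3,"hand": 0},{"x": 0,"y": 0,"z": 0,"ax": 0,"ay": 0,"az": 8.3,"hand": 0},{"x": 0,"y": 0,"z": 0,"ax": 0,"ay": 0,"az": 8.3,"hand": 0},{"x": 0,"y": 0,"z": 0,"ax": 0,"ay": 0,"az": 8.3,"hand": 0}])

```text
time_s: 4.0
tool_pos: [0.5819, 0.009, 0.2178]
ee_rot: [-151.7, -10.1, -72.9]
ft_force: [0.4, -0.5, 0.6]
width: 0.995
```

```bash
cat >> st.py <<'E'
T=g-.005*ax
for dep in (0,30):
  for k in (20.2,th): print('to grip +%dmm'%dep, delta(s['tool_pos'],Rt,T+dep*.001*ax,toolR(k if k!=20.2 else (20.2 if abs(th)<90 else -159.8))))
E
python3 st.py
```

```text
4.0 [-13.216  21.421 111.716  19.432  18.548 130.194] [0.582 0.009 0.218] w 0.9954575667535303
th -159.371736032195 Ftool [ 0.703 -0.487 -0.343] Ttool [-0.365 -0.273  0.096]
grasp pt rel g (e1,fy,ax) mm [np.float64(-1.36), np.float64(0.67), np.float64(48.24)] tilt [ 0.12   0.041 -0.   ]
to grip +0mm (array([ 1.149, -1.152, 48.24 ]), array([0.121, 0.04 , 0.428]))
to grip +0mm (array([ 1.149, -1.152, 48.24 ]), array([ 0.12 ,  0.041, -0.   ]))
to grip +30mm (array([ 1.128, -1.089, 18.24 ]), array([0.121, 0.04 , 0.428]))
to grip +30mm (array([ 1.128, -1.089, 18.24 ]), array([ 0.12 ,  0.041, -0.   ]))
```

Descend onto the bar.

Call:
drive_tool(series=[{"x": 0.6,"y": -0.6,"z": 8,"ax": 0,"ay": 0,"az": 0.4,"hand": 0},{"x": 1.1,"y": -1.1,"z": 20,"ax": 0,"ay": 0,"az": 0.4,"hand": 0},{"x": 1.1,"y": -1.1,"z": 32,"ax": 0,"ay": 0,"az": 0.4,"hand": 0},{"x": 1.1,"y": -1.1,"z": 44,"ax": 0,"ay": 0,"az": 0.4,"hand": 0},{"x": 1.1,"y": -1.1,"z": 48,"ax": 0,"ay": 0,"az": 0.4,"hand": 0}])

```text
time_s: 4.42
tool_pos: [0.6071, 0.0079, 0.1749]
ee_rot: [-151.8, -9.8, -73.3]
ft_force: [0.1, 0.3, -1.0]
width: 0.998
```

Call:
drive_tool(series=[{"x": 0,"y": 0,"z": 0,"ax": 0,"ay": 0,"az": 0,"hand": 120},{"x": 0,"y": 0,"z": 0,"ax": 0,"ay": 0,"az": 0,"hand": 140},{"x": 0,"y": 0,"z": 0,"ax": 0,"ay": 0,"az": 0,"hand": 140},{"x": 0,"y": 0,"z": 0,"ax": 0,"ay": 0,"az": 0,"hand": 140},{"x": 0,"y": 0,"z": 0,"ax": 0,"ay": 0,"az": 0,"hand": 140}], grip_force=3)

```text
time_s: 4.83
tool_pos: [0.6067, 0.008, 0.1773]
ee_rot: [-151.6, -9.9, -73.3]
ft_force: [0.2, -0.0, -0.7]
width: 0.712
```

```bash
python3 st.py
```

```text
4.8333 [-12.621  27.279 110.533  24.56   14.02  125.773] [0.607 0.008 0.177] w 0.7119181340449329
th -159.84415976972932 Ftool [-0.066  0.179  0.676] Ttool [-0.333 -0.211  0.092]
grasp pt rel g (e1,fy,ax) mm [np.float64(-0.08), np.float64(0.01), np.float64(0.78)] tilt [ 0.093  0.018 -0.   ]
to grip +0mm (array([ 0.034, -0.081,  0.782]), array([ 0.093,  0.018, -0.044]))
to grip +0mm (array([ 0.034, -0.081,  0.782]), array([ 0.093,  0.018, -0.   ]))
to grip +30mm (array([  0.025,  -0.032, -29.217]), array([ 0.093,  0.018, -0.044]))
to grip +30mm (array([  0.025,  -0.032, -29.217]), array([ 0.093,  0.018, -0.   ]))
```

Call:
drive_tool(series=[{"x": 0,"y": 0,"z": 0.5,"ax": 0,"ay": 0,"az": 0,"hand": 203},{"x": 0,"y": 0,"z": 0.5,"ax": 0,"ay": 0,"az": 0,"hand": 203},{"x": 0,"y": 0,"z": 0.5,"ax": 0,"ay": 0,"az": 0,"hand": 203},{"x": 0,"y": 0,"z": 0.5,"ax": 0,"ay": 0,"az": 0,"hand": 203},{"x": 0,"y": 0,"z": 0.5,"ax": 0,"ay": 0,"az": 0,"hand": 203}])

```text
time_s: 5.25
tool_pos: [0.6069, 0.008, 0.1763]
ee_rot: [-151.7, -9.9, -73.3]
ft_force: [0.4, -0.6, 0.3]
width: 0.325
```

Call:
drive_tool(series=[{"x": 0,"y": 0,"z": 0,"ax": 0,"ay": 0,"az": 0,"hand": 203},{"x": 0,"y": 0,"z": 0,"ax": 0,"ay": 0,"az": 0,"hand": 203},{"x": 0,"y": 0,"z": 0,"ax": 0,"ay": 0,"az": 0,"hand": 203},{"x": 0,"y": 0,"z": 0,"ax": 0,"ay": 0,"az": 0,"hand": 203},{"x": 0,"y": 0,"z": 0,"ax": 0,"ay": 0,"az": 0,"hand": 203}])

```text
time_s: 5.67
tool_pos: [0.607, 0.008, 0.1762]
ee_rot: [-151.7, -9.9, -73.3]
ft_force: [-0.1, 0.0, -0.2]
width: 0.207
```

```bash
cat > look.py <<'E'
from plant import *
from bar import *
import sys
n=sys.argv[1]
c=get_calibration('wrist');p,d=read_camera('wrist');cv2.imwrite(f"pics/{n}.png",p[:,:,::-1]);np.save(f"pics/{n}.npy",d)
import pickle;pickle.dump(c,open(f'pics/{n}.pkl','wb'))
P=cloud(c,d);h=P@ax
g=np.array([.6047,.0080,.1810])
u,v=proj(c,g+.014*ax)[0];print('bar px',u,v)
u=int(round(u));v=int(round(v))
print('h rel to bar-top start, mm:',((np.nanmedian(h[v-4:v+5,u-2:u+3])+.1313)*1000).round(2), 'far end', ((np.nanmedian(h[v-30:v-12,u-2:u+3])+.1313)*1000).round(2))
E
python3 st.py|head -3; python3 look.py c0
```

```text
5.6667 [-12.612  27.408 110.508  24.64   13.969 125.703] [0.607 0.008 0.176] w 0.2066972136335098
th -159.8546585654834 Ftool [-0.076  0.144  0.108] Ttool [-0.246 -0.335  0.017]
grasp pt rel g (e1,fy,ax) mm [np.float64(-0.37), np.float64(0.03), np.float64(-0.27)] tilt [ 0.136  0.045 -0.   ]
bar px 280.06403826167985 292.211842267356
h rel to bar-top start, mm: 53.9 far end 0.3
```

View pics/c0.png

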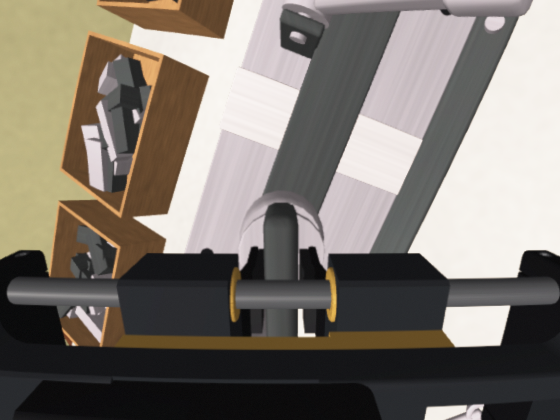

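Call:
drive_tool(series=[{"x": 0,"y": 0,"z": 0,"ax": 0,"ay": 0,"az": -6,"hand": 203},{"x": 0,"y": 0,"z": 0,"ax": 0,"ay": 0,"az": -12,"hand": 203},{"x": 0,"y": 0,"z": 0,"ax": 0,"ay": 0,"az": -18,"hand": 203},{"x": 0,"y": 0,"z": 0,"ax": 0,"ay": 0,"az": -24,"hand": 203},{"x": 0,"y": 0,"z": 0,"ax": 0,"ay": 0,"az": -24,"hand": 203}])

```text
time_s: 6.13
tool_pos: [0.6075, 0.0076, 0.1766]
ee_rot: [-157.6, -20.4, -50.8]
ft_force: [1.3, -0.4, 0.7]
width: 0.206
```

```bash
python3 st.py|head -3; python3 look.py c1
```

```text
6.1333 [-12.63   27.401 110.478  24.632  13.926 101.61 ] [0.607 0.008 0.177] w 0.20573692126632892
th -135.76515776609943 Ftool [ 1.316 -0.799  0.01 ] Ttool [-0.197 -0.181  0.041]
grasp pt rel g (e1,fy,ax) mm [np.float64(0.21), np.float64(-0.36), np.float64(-0.24)] tilt [ 0.084  0.018 -0.   ]
bar px 281.1778629023681 292.46758873076527
h rel to bar-top start, mm: 54.01 far end 0.32
```

View pics/c1.png

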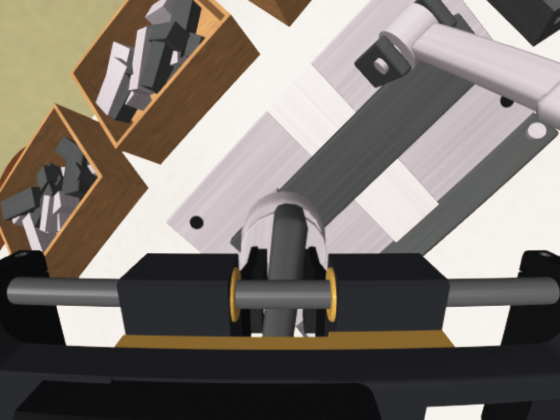

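Call:
drive_tool(series=[{"x": 0,"y": 0,"z": 0,"ax": 0,"ay": 0,"az": 6,"hand": 203},{"x": 0,"y": 0,"z": 0,"ax": 0,"ay": 0,"az": 0,"hand": 203},{"x": 0,"y": 0,"z": 0,"ax": 0,"ay": 0,"az": -7,"hand": 203},{"x": 0,"y": 0,"z": 0,"ax": 0,"ay": 0,"az": -14,"hand": 203},{"x": 0,"y": 0,"z": 0,"ax": 0,"ay": 0,"az": -8,"hand": 203}])

```text
time_s: 6.6
tool_pos: [0.6067, 0.0081, 0.1761]
ee_rot: [-160.7, -23.2, -42.6]
ft_force: [-0.8, 0.3, 0.2]
width: 0.206
```

```bash
python3 st.py|head -3; python3 look.py c2
```

```text
6.6 [-12.613  27.405 110.53   24.626  13.99   93.559] [0.607 0.008 0.176] w 0.20590706154300434
th -127.69997803645214 Ftool [-0.622  0.145 -0.587] Ttool [-0.165 -0.418  0.096]
grasp pt rel g (e1,fy,ax) mm [np.float64(-0.71), np.float64(0.11), np.float64(-0.24)] tilt [ 0.105  0.148 -0.   ]
bar px 280.9407406172137 290.4446099745828
h rel to bar-top start, mm: 53.57 far end 0.27
```

Call:
drive_tool(series=[{"x": 0,"y": 0,"z": 0,"ax": 0,"ay": 0,"az": -7,"hand": 203},{"x": 0,"y": 0,"z": 0,"ax": 0,"ay": 0,"az": -14,"hand": 203},{"x": 0,"y": 0,"z": 0,"ax": 0,"ay": 0,"az": -21,"hand": 203},{"x": 0,"y": 0,"z": 0,"ax": 0,"ay": 0,"az": -26,"hand": 203},{"x": 0,"y": 0,"z": 0,"ax": 0,"ay": 0,"az": -20,"hand": 203}])

```text
time_s: 7.07
tool_pos: [0.6061, 0.0079, 0.1757]
ee_rot: [-170.1, -28.2, -21.2]
ft_force: [0.2, -0.6, 0.1]
width: 0.213
```

```bash
python3 st.py|head -3; python3 look.py c3
```

```text
7.0667 [-12.634  27.411 110.588  24.611  13.981  73.622] [0.606 0.008 0.176] w 0.21323339721132883
th -107.77315611988188 Ftool [0.382 0.464 0.051] Ttool [-0.081 -0.403  0.119]
grasp pt rel g (e1,fy,ax) mm [np.float64(-1.4), np.float64(-0.03), np.float64(-0.26)] tilt [ 0.073  0.227 -0.   ]
bar px 281.5437361035751 288.91905189288366
h rel to bar-top start, mm: 53.39 far end 0.32
```

Call:
drive_tool(series=[{"x": 0,"y": 0,"z": 0,"ax": 0,"ay": 0,"az": -7,"hand": 203},{"x": 0,"y": 0,"z": 0,"ax": 0,"ay": 0,"az": -14,"hand": 203},{"x": 0,"y": 0,"z": 0,"ax": 0,"ay": 0,"az": -21,"hand": 203},{"x": 0,"y": 0,"z": 0,"ax": 0,"ay": 0,"az": -26,"hand": 203},{"x": 0,"y": 0,"z": 0,"ax": 0,"ay": 0,"az": -20,"hand": 203}])

```text
time_s: 7.53
tool_pos: [0.6049, 0.0077, 0.175]
ee_rot: [178.7, -29.6, 1.7]
ft_force: [-3.5, -4.5, 0.5]
width: 0.246
```

```bash
python3 st.py|head -3; python3 look.py c4
```

```text
7.5333 [-12.685  27.421 110.694  24.566  13.992  53.539] [0.605 0.008 0.175] w 0.24624752395500868
th -87.70281107107395 Ftool [-2.878  4.409 -2.096] Ttool [-0.685 -0.897  0.156]
grasp pt rel g (e1,fy,ax) mm [np.float64(-2.79), np.float64(-0.34), np.float64(-0.3)] tilt [-0.007  0.367  0.   ]
bar px 282.90526911649306 286.2003707594023
h rel to bar-top start, mm: 52.4 far end -0.32
```

View pics/c4.png

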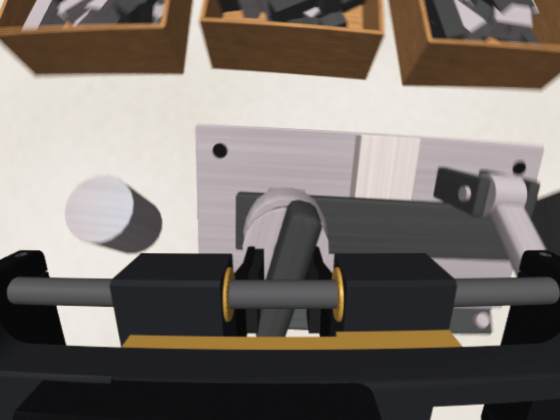

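Call:
drive_tool(series=[{"x": 0,"y": 0,"z": 0,"ax": 0,"ay": 0,"az": 0,"hand": 170},{"x": 0,"y": 0,"z": 0,"ax": 0,"ay": 0,"az": 0,"hand": 170},{"x": 0,"y": 0,"z": 0,"ax": 0,"ay": 0,"az": 0,"hand": 170},{"x": 0,"y": 0,"z": 0,"ax": 0,"ay": 0,"az": 0,"hand": 170},{"x": 0,"y": 0,"z": 0,"ax": 0,"ay": 0,"az": 0,"hand": 170}])

```text
time_s: 8.0
tool_pos: [0.6073, 0.0082, 0.1764]
ee_rot: [178.8, -29.9, 1.6]
ft_force: [0.8, 0.2, 0.1]
width: 0.332
```

```bash
python3 st.py; python3 look.py c5
```

```text
8.0 [-12.591  27.403 110.481  24.64   13.971  53.692] [0.607 0.008 0.176] w 0.3317326591164538
th -87.82229417104116 Ftool [ 0.758 -0.224  0.311] Ttool [ 0.019 -0.387  0.06 ]
grasp pt rel g (e1,fy,ax) mm [np.float64(-0.02), np.float64(0.19), np.float64(-0.24)] tilt [-0.006  0.113  0.   ]
to grip +0mm (array([ 0.026,  0.196, -0.238]), array([  -0.11 ,    0.072, -108.022]))
to grip +0mm (array([ 0.026,  0.196, -0.238]), array([-0.006,  0.113,  0.   ]))
to grip +30mm (array([ -0.034,   0.193, -30.238]), array([  -0.11 ,    0.072, -108.022]))
to grip +30mm (array([ -0.034,   0.193, -30.238]), array([-0.006,  0.113,  0.   ]))
bar px 283.76645085757167 291.3347485824658
h rel to bar-top start, mm: 53.78 far end 0.03
```

View pics/c5.png

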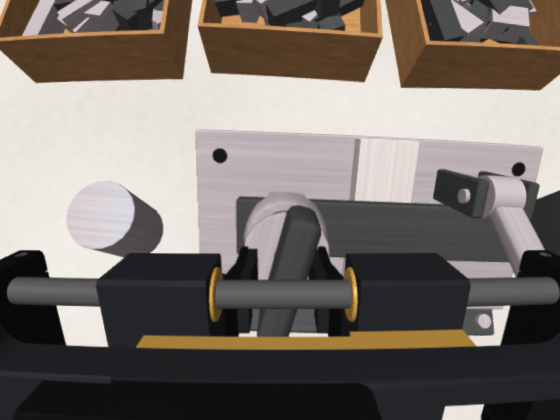

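Call:
drive_tool(series=[{"x": 0,"y": 0,"z": 0,"ax": 0,"ay": 0,"az": 0,"hand": 215},{"x": 0,"y": 0,"z": 0,"ax": 0,"ay": 0,"az": 0,"hand": 215},{"x": 0,"y": 0,"z": 0,"ax": 0,"ay": 0,"az": 0,"hand": 215},{"x": 0,"y": 0,"z": 0,"ax": 0,"ay": 0,"az": 0,"hand": 215},{"x": 0,"y": 0,"z": 0,"ax": 0,"ay": 0,"az": 0,"hand": 215}], grip_force=15)

```text
time_s: 8.47
tool_pos: [0.6089, 0.0065, 0.1773]
ee_rot: [178.6, -30.1, 1.5]
ft_force: [2.7, -3.5, -0.9]
width: 0.186
```

Call:
drive_tool(series=[{"x": 0,"y": 0,"z": 0,"ax": 0,"ay": 0,"az": 0,"hand": 215},{"x": 0,"y": 0,"z": 0,"ax": 0,"ay": 0,"az": 0,"hand": 195},{"x": 0,"y": 0,"z": 0,"ax": 0,"ay": 0,"az": 0,"hand": 195},{"x": 0,"y": 0,"z": 0,"ax": 0,"ay": 0,"az": 0,"hand": 195},{"x": 0,"y": 0,"z": 0,"ax": 0,"ay": 0,"az": 0,"hand": 195}])

```text
time_s: 8.88
tool_pos: [0.6064, 0.0084, 0.176]
ee_rot: [178.8, -29.8, 1.5]
ft_force: [1.1, -0.5, 0.1]
width: 0.235
```

```bash
python3 st.py|head -3; python3 look.py c6
```

```text
8.8833 [-12.596  27.402 110.551  24.64   14.006  53.703] [0.606 0.008 0.176] w 0.23503125172572065
th -87.84453394530209 Ftool [1.022 0.568 0.503] Ttool [-0.078 -0.444  0.019]
grasp pt rel g (e1,fy,ax) mm [np.float64(-0.99), np.float64(0.39), np.float64(-0.2)] tilt [-0.038  0.208  0.   ]
bar px 284.2639837726408 289.50840874239753
h rel to bar-top start, mm: 53.51 far end -8.38
```

View pics/c6.png

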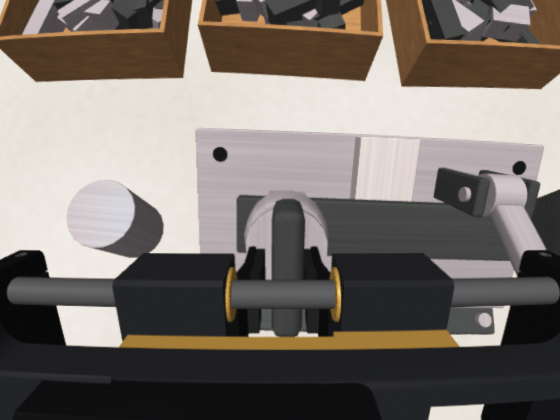

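Call:
drive_tool(series=[{"x": 0,"y": 0,"z": 0,"ax": 0,"ay": 0,"az": 0,"hand": 0},{"x": 0,"y": 0,"z": 0,"ax": 0,"ay": 0,"az": 0,"hand": 0},{"x": 0,"y": 0,"z": -10,"ax": 0,"ay": 0,"az": 0,"hand": 0},{"x": 0,"y": 0,"z": -25,"ax": 0,"ay": 0,"az": 0,"hand": 0},{"x": 0,"y": 0,"z": -40,"ax": 0,"ay": 0,"az": 0,"hand": 0}])

```text
time_s: 9.35
tool_pos: [0.5861, 0.0086, 0.2111]
ee_rot: [178.8, -29.7, 1.5]
ft_force: [1.1, 0.1, -0.1]
width: 0.53
```

Call:
drive_tool(series=[{"x": 0,"y": 0,"z": 0,"ax": 0,"ay": 0,"az": -7,"hand": 0},{"x": 0,"y": 0,"z": 0,"ax": 0,"ay": 0,"az": -14,"hand": 0},{"x": 0,"y": 0,"z": 0,"ax": 0,"ay": 0,"az": -21,"hand": 0},{"x": 0,"y": 0,"z": 0,"ax": 0,"ay": 0,"az": -28,"hand": 0},{"x": 0,"y": 0,"z": 0,"ax": 0,"ay": 0,"az": -35,"hand": 0}])

```text
time_s: 9.77
tool_pos: [0.5866, 0.0085, 0.2116]
ee_rot: [160.7, -23.3, 40.6]
ft_force: [-0.2, -1.2, -0.1]
width: 0.907
```

Call:
drive_tool(series=[{"x": 0,"y": 0,"z": 0,"ax": 0,"ay": 0,"az": -7,"hand": 0},{"x": 0,"y": 0,"z": 0,"ax": 0,"ay": 0,"az": -14,"hand": 0},{"x": 0,"y": 0,"z": 0,"ax": 0,"ay": 0,"az": -21,"hand": 0},{"x": 0,"y": 0,"z": 0,"ax": 0,"ay": 0,"az": -28,"hand": 0},{"x": 0,"y": 0,"z": 0,"ax": 0,"ay": 0,"az": -35,"hand": 0}])

```text
time_s: 10.18
tool_pos: [0.5865, 0.0085, 0.2115]
ee_rot: [151.3, -8.6, 73.8]
ft_force: [-0.2, -0.1, 0.2]
width: 0.997
```

Call:
drive_tool(series=[{"x": 0,"y": 0,"z": 0,"ax": 0,"ay": 0,"az": -7,"hand": 0},{"x": 0,"y": 0,"z": 0,"ax": 0,"ay": 0,"az": -14,"hand": 0},{"x": 0,"y": 0,"z": 0,"ax": 0,"ay": 0,"az": -21,"hand": 0},{"x": 0,"y": 0,"z": 0,"ax": 0,"ay": 0,"az": -28,"hand": 0},{"x": 0,"y": 0,"z": 0,"ax": 0,"ay": 0,"az": -35,"hand": 0}])

```text
time_s: 10.6
tool_pos: [0.5865, 0.0085, 0.2115]
ee_rot: [151.3, 8.6, 104.4]
ft_force: [-0.0, 0.7, -1.2]
width: 0.999
```

Call:
drive_tool(series=[{"x": 0,"y": 0,"z": 0,"ax": 0,"ay": 0,"az": -7,"hand": 0},{"x": 0,"y": 0,"z": 0,"ax": 0,"ay": 0,"az": -14,"hand": 0},{"x": 0,"y": 0,"z": 0,"ax": 0,"ay": 0,"az": -21,"hand": 0},{"x": 0,"y": 0,"z": 0,"ax": 0,"ay": 0,"az": -28,"hand": 0},{"x": 0,"y": 0,"z": 0,"ax": 0,"ay": 0,"az": -35,"hand": 0}])

```text
time_s: 11.02
tool_pos: [0.5865, 0.0085, 0.2115]
ee_rot: [160.7, 23.3, 137.6]
ft_force: [-0.9, 0.9, 0.6]
width: 0.998
```

Call:
drive_tool(series=[{"x": 0,"y": 0,"z": 0,"ax": 0,"ay": 0,"az": -7,"hand": 0},{"x": 0,"y": 0,"z": 0,"ax": 0,"ay": 0,"az": -14,"hand": 0},{"x": 0,"y": 0,"z": 0,"ax": 0,"ay": 0,"az": -21,"hand": 0},{"x": 0,"y": 0,"z": 0,"ax": 0,"ay": 0,"az": -28,"hand": 0},{"x": 0,"y": 0,"z": 0,"ax": 0,"ay": 0,"az": -35,"hand": 0}])

```text
time_s: 11.43
tool_pos: [0.5865, 0.0085, 0.2115]
ee_rot: [178.6, 29.8, 176.2]
ft_force: [0.5, -0.3, 0.4]
width: 1.0
```

```bash
python3 st.py|head -3; python3 look.py c7
```

```text
11.4333 [ -13.142   22.386  111.452   20.038   17.894 -117.268] [0.587 0.009 0.211] w 0.9997322792523874
th 87.50345072503457 Ftool [-0.604 -0.219 -0.095] Ttool [-0.072  0.301  0.018]
grasp pt rel g (e1,fy,ax) mm [np.float64(-0.48), np.float64(0.25), np.float64(40.49)] tilt [-0.002 -0.15  -0.   ]
bar px 282.26307737003634 261.3159393373742
h rel to bar-top start, mm: -8.51 far end -8.64
```

View pics/c7.png

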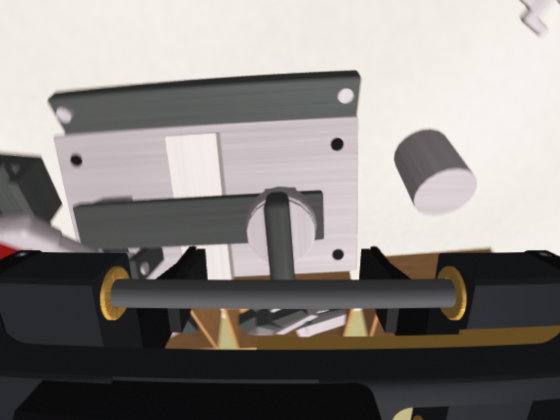

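Call:
drive_tool(series=[{"x": -0.5,"y": -0.2,"z": 8,"ax": 0,"ay": 0,"az": -4.7,"hand": 0},{"x": -0.5,"y": -0.2,"z": 20,"ax": 0,"ay": 0,"az": -4.7,"hand": 0},{"x": -0.5,"y": -0.2,"z": 32,"ax": 0,"ay": 0,"az": -4.7,"hand": 0},{"x": -0.5,"y": -0.2,"z": 44,"ax": 0,"ay": 0,"az": -4.7,"hand": 60},{"x": -0.5,"y": -0.2,"z": 49,"ax": 0,"ay": 0,"az": -4.7,"hand": 150}])

```text
time_s: 11.9
tool_pos: [0.6118, 0.0078, 0.168]
ee_rot: [-179.0, 29.8, -179.0]
ft_force: [-0.5, 0.7, 0.1]
width: 0.917
```

Call:
drive_tool(series=[{"x": 0,"y": 0,"z": 0,"ax": 0,"ay": 0,"az": 0,"hand": 215},{"x": 0,"y": 0,"z": 0,"ax": 0,"ay": 0,"az": 0,"hand": 215},{"x": 0,"y": 0,"z": 0,"ax": 0,"ay": 0,"az": 0,"hand": 215},{"x": 0,"y": 0,"z": 0,"ax": 0,"ay": 0,"az": 0,"hand": 215},{"x": 0,"y": 0,"z": 0,"ax": 0,"ay": 0,"az": 0,"hand": 215}], grip_force=12)

```text
time_s: 12.32
tool_pos: [0.6118, 0.0077, 0.1694]
ee_rot: [-178.9, 29.9, -178.8]
ft_force: [-0.3, 0.0, -0.4]
width: 0.553
```

Call:
drive_tool(series=[{"x": 0,"y": 0,"z": 0,"ax": 0,"ay": 0,"az": 0,"hand": 215},{"x": 0,"y": 0,"z": 0,"ax": 0,"ay": 0,"az": 0,"hand": 215},{"x": 0,"y": 0,"z": 0,"ax": 0,"ay": 0,"az": 0,"hand": 215},{"x": 0,"y": 0,"z": 0,"ax": 0,"ay": 0,"az": 0,"hand": 215},{"x": 0,"y": 0,"z": 0,"ax": 0,"ay": 0,"az": 0,"hand": 215}])

```text
time_s: 12.73
tool_pos: [0.612, 0.0072, 0.1688]
ee_rot: [-178.9, 29.9, -178.8]
ft_force: [-3.8, -7.9, 0.4]
width: 0.197
```

```bash
python3 st.py|head -3
```

```text
12.7333 [ -12.54    28.492  110.188   25.756   13.196 -127.106] [0.612 0.007 0.169] w 0.19714326839151755
th 91.85539630933134 Ftool [ 3.274 -7.857 -2.179] Ttool [1.382 0.864 0.095]
grasp pt rel g (e1,fy,ax) mm [np.float64(0.19), np.float64(-0.66), np.float64(-9.21)] tilt [-0.056 -0.108 -0.   ]
```

Call:
drive_tool(series=[{"x": 0,"y": 0,"z": 0,"ax": 0,"ay": 0,"az": 0,"hand": 215},{"x": 0,"y": 0,"z": 0.4,"ax": 0,"ay": 0,"az": 5,"hand": 215},{"x": 0,"y": 0,"z": 0.8,"ax": 0,"ay": 0,"az": 10,"hand": 215},{"x": 0,"y": 0,"z": 1.2,"ax": 0,"ay": 0,"az": 15,"hand": 215},{"x": 0,"y": 0,"z": 1.6,"ax": 0,"ay": 0,"az": 20,"hand": 215}])

```text
time_s: 13.15
tool_pos: [0.6124, 0.0067, 0.1682]
ee_rot: [169.8, 28.3, 158.1]
ft_force: [-6.4, -3.5, 7.7]
width: 0.183
```

```bash
python3 st.py|head -3;python3 look.py d1
```

```text
13.15 [ -12.571   28.585  110.19    25.946   13.059 -107.121] [0.612 0.007 0.168] w 0.18294514929547792
th 71.64843287441306 Ftool [ 0.457 -4.011 -9.826] Ttool [ 0.785  0.248 -0.062]
grasp pt rel g (e1,fy,ax) mm [np.float64(0.24), np.float64(-1.17), np.float64(-9.97)] tilt [-0.117 -0.027 -0.   ]
bar px 285.57357079113535 306.03859037204154
h rel to bar-top start, mm: 44.62 far end 42.75
```

View pics/d1.png

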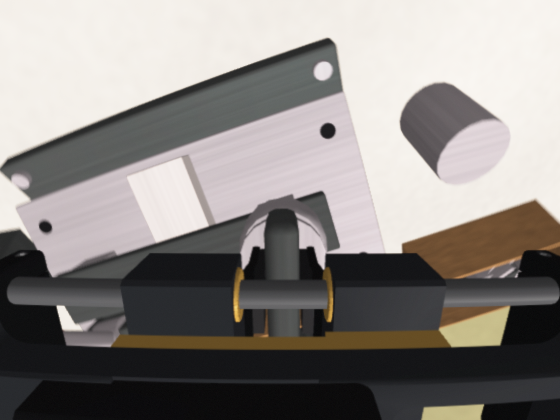

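Call:
drive_tool(series=[{"x": 0,"y": 0,"z": -0.8,"ax": 0,"ay": 0,"az": 5,"hand": 215},{"x": 0,"y": 0,"z": -0.8,"ax": 0,"ay": 0,"az": 10,"hand": 215},{"x": 0,"y": 0,"z": -0.6,"ax": 0,"ay": 0,"az": 15,"hand": 215},{"x": 0,"y": 0,"z": -0.4,"ax": 0,"ay": 0,"az": 20,"hand": 215},{"x": 0,"y": 0,"z": -0.2,"ax": 0,"ay": 0,"az": 25,"hand": 215}])

```text
time_s: 13.62
tool_pos: [0.6132, 0.0069, 0.1675]
ee_rot: [158.5, 21.3, 131.5]
ft_force: [1.7, -1.6, -2.1]
width: 0.183
```

```bash
sed -i 's/v-30:v-12,u-2:u+3/v-75:v-50,u-2:u+3/' look.py; python3 st.py|head -3;python3 look.py d2
```

```text
13.6167 [-12.536  28.701 110.089  25.977  13.072 -82.069] [0.613 0.007 0.167] w 0.1833424736055539
th 46.59586255559892 Ftool [-1.4   -0.873  2.642] Ttool [ 0.282  0.001 -0.002]
grasp pt rel g (e1,fy,ax) mm [np.float64(0.62), np.float64(-0.91), np.float64(-10.96)] tilt [-0.108 -0.013 -0.   ]
bar px 284.882348851701 305.849476933092
h rel to bar-top start, mm: 43.33 far end -10.18
```

Call:
drive_tool(series=[{"x": 0,"y": 0,"z": 0.6,"ax": 0,"ay": 0,"az": 6,"hand": 215},{"x": 0,"y": 0,"z": 1.1,"ax": 0,"ay": 0,"az": 12,"hand": 215},{"x": 0,"y": 0,"z": 1.6,"ax": 0,"ay": 0,"az": 18,"hand": 215},{"x": 0,"y": 0,"z": 2.1,"ax": 0,"ay": 0,"az": 24,"hand": 215},{"x": 0,"y": 0,"z": 2.6,"ax": 0,"ay": 0,"az": 30,"hand": 215}])

```text
time_s: 14.08
tool_pos: [0.6148, 0.0071, 0.1655]
ee_rot: [151.1, 8.3, 103.6]
ft_force: [2.3, -2.0, -0.5]
width: 0.18
```

```bash
 python3 st.py|head -3;python3 look.py d3
```

```text
14.0833 [-12.486  29.007 109.981  26.377  12.851 -52.502] [0.615 0.007 0.165] w 0.18036001369679375
th 16.662309174391837 Ftool [-2.395  1.113  1.559] Ttool [ 0.14  -0.079 -0.045]
grasp pt rel g (e1,fy,ax) mm [np.float64(0.98), np.float64(-0.77), np.float64(-13.5)] tilt [-0.064  0.049  0.   ]
bar px 283.57000300816253 308.4284165123622
h rel to bar-top start, mm: 40.37 far end -12.57
```

Call:
drive_tool(series=[{"x": 0,"y": 0,"z": 0.5,"ax": 0,"ay": 0,"az": 6,"hand": 215},{"x": 0,"y": 0,"z": 1.0,"ax": 0,"ay": 0,"az": 12,"hand": 215},{"x": 0,"y": 0,"z": 1.5,"ax": 0,"ay": 0,"az": 18,"hand": 215},{"x": 0,"y": 0,"z": 2.0,"ax": 0,"ay": 0,"az": 24,"hand": 215},{"x": 0,"y": 0,"z": 2.5,"ax": 0,"ay": 0,"az": 30,"hand": 215}])

```text
time_s: 14.55
tool_pos: [0.6163, 0.0071, 0.1636]
ee_rot: [150.6, -6.5, 77.5]
ft_force: [1.2, -1.8, 2.0]
width: 0.182
```

```bash
 python3 st.py|head -3;python3 look.py d4
```

```text
14.55 [-12.443  29.292 109.881  26.763  12.627 -22.978] [0.616 0.007 0.164] w 0.18188396216824457
th -13.218926119844797 Ftool [-1.232  2.383 -1.129] Ttool [ 0.063 -0.324 -0.093]
grasp pt rel g (e1,fy,ax) mm [np.float64(1.39), np.float64(-0.75), np.float64(-15.87)] tilt [ 0.02   0.072 -0.   ]
bar px 282.060889529929 311.54178417745254
h rel to bar-top start, mm: -14.76 far end -15.18
```

Call:
drive_tool(series=[{"x": 0,"y": 0,"z": 0.5,"ax": 0,"ay": 0,"az": 5,"hand": 215},{"x": 0,"y": 0,"z": 0.8,"ax": 0,"ay": 0,"az": 10,"hand": 215},{"x": 0,"y": 0,"z": 1.2,"ax": 0,"ay": 0,"az": 15,"hand": 215},{"x": 0,"y": 0,"z": 1.6,"ax": 0,"ay": 0,"az": 20,"hand": 215},{"x": 0,"y": 0,"z": 1.6,"ax": 0,"ay": 0,"az": 20,"hand": 215}])

```text
time_s: 15.02
tool_pos: [0.6164, 0.0067, 0.1634]
ee_rot: [154.0, -15.7, 59.8]
ft_force: [-4.5, -3.4, 9.2]
width: 0.186
```

```bash
 python3 st.py|head -3;python3 look.py d5
```

```text
15.0167 [-12.461  29.32  109.918  26.93   12.504  -3.461] [0.616 0.007 0.163] w 0.1859558429193392
th -32.9199949860843 Ftool [ -2.519   2.485 -10.167] Ttool [ 0.105 -0.63  -0.192]
grasp pt rel g (e1,fy,ax) mm [np.float64(1.37), np.float64(-1.06), np.float64(-16.08)] tilt [ 0.114  0.065 -0.   ]
bar px 281.4541157087912 311.5742731505384
h rel to bar-top start, mm: -15.16 far end -15.69
```

View pics/d5.png

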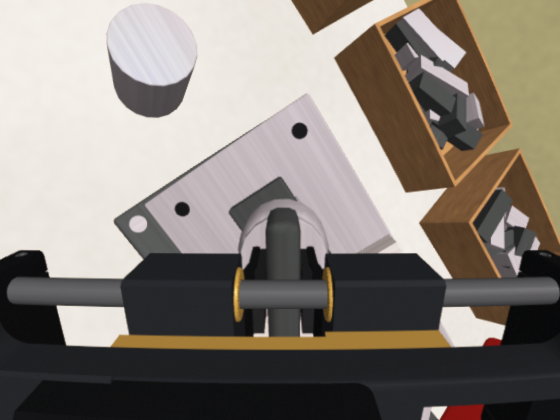

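Call:
drive_tool(series=[{"x": 0,"y": 0,"z": -1.0,"ax": 0,"ay": 0,"az": 0,"hand": 215},{"x": 0,"y": 0,"z": -0.8,"ax": 0,"ay": 0,"az": 4,"hand": 215},{"x": 0,"y": 0,"z": -0.6,"ax": 0,"ay": 0,"az": 8,"hand": 215},{"x": 0,"y": 0,"z": -0.4,"ax": 0,"ay": 0,"az": 12,"hand": 215},{"x": 0,"y": 0,"z": -0.4,"ax": 0,"ay": 0,"az": 12,"hand": 215}], grip_force=20)

```text
time_s: 15.48
tool_pos: [0.6164, 0.0066, 0.1633]
ee_rot: [157.6, -20.6, 48.3]
ft_force: [-1.5, -5.3, 5.8]
width: 0.187
```

```bash
 python3 st.py|head -3;python3 look.py d6
```

```text
15.4833 [-12.467  29.334 109.905  26.823  12.529   8.583] [0.616 0.007 0.163] w 0.18662231446978006
th -44.86498354417331 Ftool [-2.612  4.984 -5.723] Ttool [-0.164 -0.617 -0.418]
grasp pt rel g (e1,fy,ax) mm [np.float64(1.26), np.float64(-1.17), np.float64(-16.19)] tilt [ 0.105  0.069 -0.   ]
bar px 281.1369639798806 311.7137258579244
h rel to bar-top start, mm: -15.77 far end -15.96
```

View pics/d6.png

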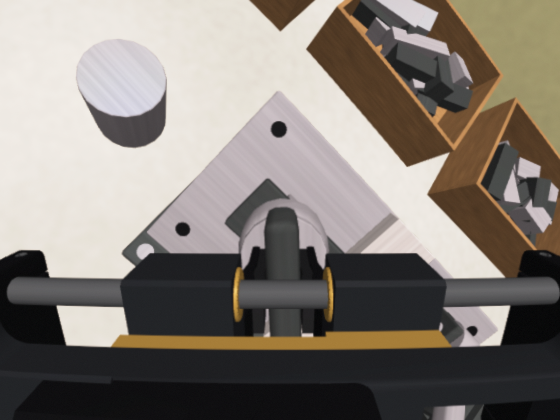

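Call:
drive_tool(series=[{"x": 0,"y": 0,"z": 0,"ax": 0,"ay": 0,"az": 3,"hand": 215},{"x": 0,"y": 0,"z": 0,"ax": 0,"ay": 0,"az": 6,"hand": 215},{"x": 0,"y": 0,"z": 0,"ax": 0,"ay": 0,"az": 9,"hand": 215},{"x": 0,"y": 0,"z": 0,"ax": 0,"ay": 0,"az": 12,"hand": 215},{"x": 0,"y": 0,"z": 0,"ax": 0,"ay": 0,"az": 12,"hand": 215}])

```text
time_s: 15.95
tool_pos: [0.6163, 0.0065, 0.1632]
ee_rot: [162.3, -24.7, 36.1]
ft_force: [-2.6, -5.5, 5.3]
width: 0.194
```

```bash
 python3 st.py|head -3;python3 look.py d7; python3 - <<'E'
from plant import *
import cv2,numpy as np,pickle
for n in ['scene','side']:
    c=get_calibration(n);p,d=read_camera(n);cv2.imwrite(f'pics/{n}7.png',p[:,:,::-1]);np.save(f'pics/{n}7.npy',d)
    from h import proj,ax
    u,v=proj(c,np.array([.6047,.008,.181])-.05*ax)[0].astype(int)
    cr=p[v-50:v+50,u-66:u+66,::-1];cv2.imwrite(f'pics/{n}7c.png',cv2.resize(cr,None,fx=6,fy=6,interpolation=cv2.INTER_CUBIC))
E
```

```text
15.95 [-12.477  29.333 109.915  26.799  12.529  20.535] [0.616 0.007 0.163] w 0.19364835380494222
th -56.803672512602084 Ftool [-2.621  4.957 -5.819] Ttool [-0.321 -0.705 -0.535]
grasp pt rel g (e1,fy,ax) mm [np.float64(1.14), np.float64(-1.28), np.float64(-16.18)] tilt [ 0.117  0.06  -0.   ]
bar px 280.8975324507853 311.67077507482963
h rel to bar-top start, mm: -16.23 far end -16.3
```

View pics/scene7c.png

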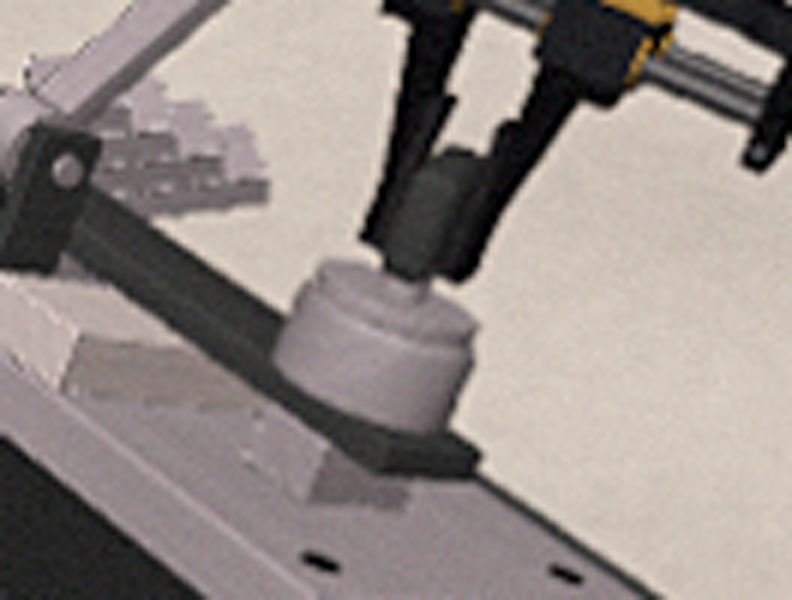

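View pics/d7.png

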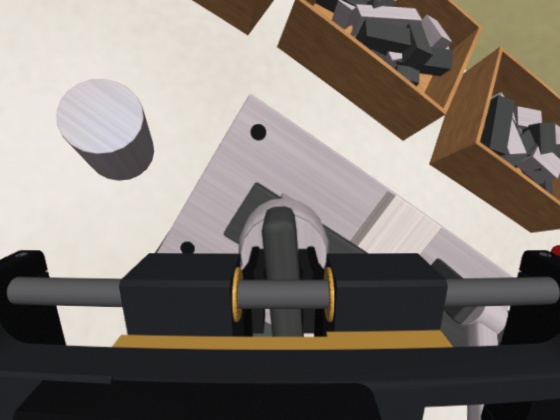

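Call:
drive_tool(series=[{"x": 0,"y": 0,"z": 0,"ax": 0,"ay": 0,"az": 0,"hand": 100},{"x": 0,"y": 0,"z": 0,"ax": 0,"ay": 0,"az": 0,"hand": 60},{"x": 0,"y": 0,"z": 0,"ax": 0,"ay": 0,"az": 0,"hand": 60},{"x": 0,"y": 0,"z": -20,"ax": 0,"ay": 0,"az": 0,"hand": 60},{"x": 0,"y": 0,"z": -40,"ax": 0,"ay": 0,"az": 0,"hand": 60}])

```text
time_s: 16.52
tool_pos: [0.5946, 0.0081, 0.1959]
ee_rot: [162.8, -24.5, 35.9]
ft_force: [-0.3, -0.1, 0.5]
width: 0.488
```

Call:
drive_tool(series=[{"x": 0,"y": 0,"z": -25,"ax": 0,"ay": 0,"az": 0,"hand": 60},{"x": 0,"y": 0,"z": -40,"ax": 0,"ay": 0,"az": 0,"hand": 60},{"x": 0,"y": 0,"z": -40,"ax": 0,"ay": 0,"az": 0,"hand": 60},{"x": 0,"y": 0,"z": -40,"ax": 0,"ay": 0,"az": 0,"hand": 60},{"x": 0,"y": 0,"z": -40,"ax": 0,"ay": 0,"az": 0,"hand": 60}])

```text
time_s: 16.93
tool_pos: [0.5757, 0.0085, 0.2306]
ee_rot: [162.7, -24.7, 35.8]
ft_force: [0.4, 0.1, -0.5]
width: 0.752
```

```bash
 python3 st.py|head -3;python3 look.py e1; python3 - <<'E'
from bar import *
import pickle
np.set_printoptions(precision=1,suppress=True,linewidth=200)
c=pickle.load(open('pics/e1.pkl','rb'));p=cv2.imread('pics/e1.png')[:,:,::-1];d=np.load('pics/e1.npy')
print(bar(p,d,c))
P=cloud(c,d);g=np.array([.6047,.0080,.1810]);D=(P-g);h=D@ax*1000;r=np.hypot(D@e1,D@fy)*1000
roi=np.isfinite(h)
for lo,hi in [(0,5),(14,24),(26.7,28.5),(10,20)]:
    q=h[roi&(r>lo)&(r<hi)&(h>-80)&(h<20)];print(lo,hi,len(q),np.histogram(q,bins=np.arange(-80,20,2))[0])
for rr in range(10,36): 
    q=h[roi&(r>rr)&(r<=rr+1)&(h<-30)&(h>-70)];print(rr,len(q),np.percentile(q,[25,50,75]) if len(q) else 0)
cv2.imwrite('pics/e1c.png',cv2.resize(p[170:300,220:350,::-1],None,fx=4.5,fy=4.5))
E
```

```text
16.9333 [-13.493  19.648 111.679  18.095  20.422  29.105] [0.576 0.009 0.231] w 0.7517127975632306
th -57.06884327074202 Ftool [ 0.109 -0.07   0.628] Ttool [ 0.19  -0.327 -0.009]
grasp pt rel g (e1,fy,ax) mm [np.float64(-0.31), np.float64(0.03), np.float64(62.52)] tilt [-0.14  0.17  0.  ]
bar px 284.5508929927306 243.3747855374584
h rel to bar-top start, mm: -17.2 far end -88.62
(array([0.6, 0. , 0.2]), -52.0179443359375, (68.48587036132812, 15.391590118408203), np.float64(-0.1491587948749909))
0 5 149 [  0   0   0   0   0   0   0   0   0   0   0   0   0   0   0   0   0   0   0   0   0   0   0   0   0   0   0   0   0   0   0   0   0   0   0   0   1  17 131   0   0   0   0   0   0   0   0   0   0]
14 24 1682 [  0   0   0   0   0   0   0   0   0   0   0   0   0   0   1  69 947  51   0   0   0   0   0   0   0   0   0   0   0   0   0   0   0   0   0  13  55 144 391  11   0   0   0   0   0   0   0   0   0]
26.7 28.5 436 [39 20 17 16 14 12 12 12 12  8 11 61 82 12  0  0  0  0  0  0  0  0  0  0  0  0  0  0  0  0  0  0  0  0  0  2  9 23 71  3  0  0  0  0  0  0  0  0  0]
10 20 1333 [  0   0   0   0   0   0   0   0   0   0   0   0   0   0   0  53 627  24   0   0   0   0   0   0   0   0   0   0   0   0   0   0   0   0   0   9  70 153 386  11   0   0   0   0   0   0   0   0   0]
10 22 [-47.2 -46.8 -46.6]
11 37 [-47.7 -47.2 -46.7]
12 47 [-47.6 -47.2 -46.8]
13 61 [-47.4 -47.  -46.7]
14 65 [-47.6 -47.1 -46.7]
15 79 [-47.5 -47.2 -46.7]
16 88 [-47.5 -47.  -46.5]
17 82 [-47.3 -47.  -46.6]
18 105 [-47.4 -47.2 -46.6]
19 118 [-47.4 -47.  -46.6]
20 120 [-47.4 -46.9 -46.5]
21 130 [-47.3 -47.  -46.6]
22 130 [-47.4 -47.  -46.6]
23 151 [-47.4 -47.  -46.5]
24 165 [-48.4 -47.4 -46.8]
25 151 [-53.8 -50.1 -47.2]
26 123 [-55.7 -54.8 -53.4]
27 147 [-61.7 -56.6 -55.5]
28 78 [-61.2 -56.7 -55.7]
29 21 [-57.6 -57.  -56.6]
30 2 [-51.  -44.2 -37.5]
31 0 0
32 1 [-30. -30. -30.]
33 8 [-30.7 -30.6 -30.3]
34 0 0
35 0 0
```

View pics/e1.png

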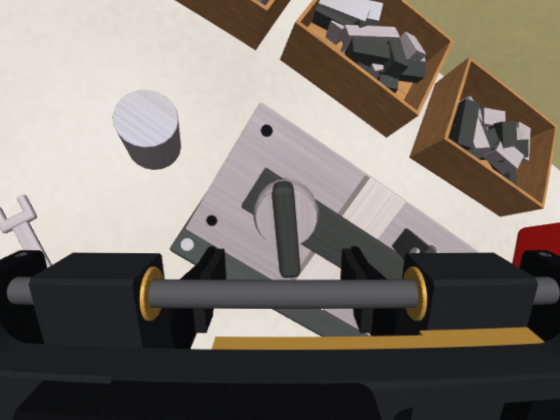

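```bash
cat > bc.py <<'E'
from bar import *
import pickle,sys
n=sys.argv[1]
c=pickle.load(open(f'pics/{n}.pkl','rb'));p=cv2.imread(f'pics/{n}.png')[:,:,::-1];d=np.load(f'pics/{n}.npy')
ctr,th,wh,top=bar(p,d,c,vis=f'pics/{n}b.png');g=np.array([.6047,.0080,.1810])
print('bar ctr rel (e1,fy,ax)mm',[((ctr-g)@a*1000).round(2) for a in(e1,fy,ax)],'th',th,wh)
P=cloud(c,d);D=P-g;h=D@ax*1000
m=np.isfinite(h)&(np.abs(h+47)<1.5)&(np.hypot(D@e1,D@fy)<.035)
u,v=np.meshgrid(range(560),range(420))
X=np.c_[(D@e1)[m],(D@fy)[m]]*1000
hull=cv2.convexHull(X.astype(np.float32));print('flange circle',cv2.minEnclosingCircle(hull))
E
python3 bc.py e1; sed 's/+47/+30/' bc.py > bc30.py; python3 - <<'E'
import numpy as np,pickle
pickle.dump(np.load('pics/w2c.npy',allow_pickle=True).item(),open('pics/w2.pkl','wb'))
E
python3 bc30.py w2
```

```text
bar ctr rel (e1,fy,ax)mm [np.float64(1.21), np.float64(-0.51), np.float64(-3.67)] th -52.0179443359375 (68.48587036132812, 15.391590118408203)
flange circle ((0.09387049823999405, -0.8595266342163086), 25.738985061645508)
bar ctr rel (e1,fy,ax)mm [np.float64(-0.33), np.float64(-0.15), np.float64(13.81)] th 20.175811767578125 (15.609935760498047, 67.7514877319336)
flange circle ((-0.5240316390991211, -0.8877749443054199), 25.85959243774414)
```

View pics/e1b.png

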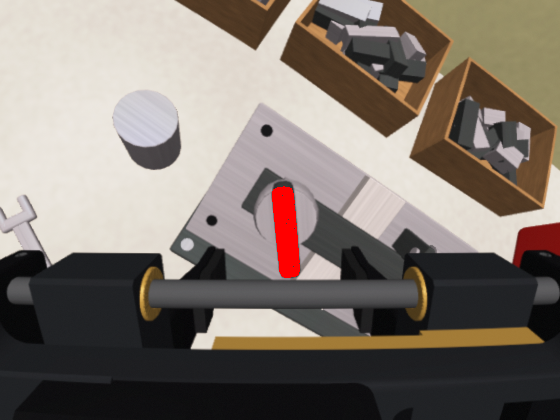

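Call:
drive_tool(series=[{"x": 0.3,"y": 1.2,"z": 15,"ax": 0,"ay": 0,"az": -5,"hand": 60},{"x": 0.3,"y": 1.2,"z": 35,"ax": 0,"ay": 0,"az": -5,"hand": 60},{"x": 0.3,"y": 1.2,"z": 55,"ax": 0,"ay": 0,"az": -5,"hand": 60},{"x": 0.3,"y": 1.2,"z": 72,"ax": 0,"ay": 0,"az": -5,"hand": 90},{"x": 0.3,"y": 1.2,"z": 79,"ax": 0,"ay": 0,"az": -5,"hand": 150}])

```text
time_s: 17.4
tool_pos: [0.6146, 0.0079, 0.1603]
ee_rot: [161.0, -23.0, 40.8]
ft_force: [-30.6, 3.4, 54.9]
width: 0.687
```

Call:
drive_tool(series=[{"x": 0,"y": 0,"z": 0,"ax": 0,"ay": 0,"az": 0,"hand": 215},{"x": 0,"y": 0,"z": 0,"ax": 0,"ay": 0,"az": 0,"hand": 215},{"x": 0,"y": 0,"z": 0,"ax": 0,"ay": 0,"az": 0,"hand": 215},{"x": 0,"y": 0,"z": 0,"ax": 0,"ay": 0,"az": 0,"hand": 215},{"x": 0,"y": 0,"z": 0,"ax": 0,"ay": 0,"az": 0,"hand": 215}], grip_force=25)

```text
time_s: 17.82
tool_pos: [0.6125, 0.0092, 0.1611]
ee_rot: [161.1, -22.9, 40.9]
ft_force: [-5.5, 5.1, 4.7]
width: 0.318
```

Call:
drive_tool(series=[{"x": 0,"y": 0,"z": 0,"ax": 0,"ay": 0,"az": 0,"hand": 215},{"x": 0,"y": 0,"z": 0,"ax": 0,"ay": 0,"az": 0,"hand": 215},{"x": 0,"y": 0,"z": 0,"ax": 0,"ay": 0,"az": 0,"hand": 215},{"x": 0,"y": 0,"z": 0,"ax": 0,"ay": 0,"az": 0,"hand": 215},{"x": 0,"y": 0,"z": 0,"ax": 0,"ay": 0,"az": 0,"hand": 215}])

```text
time_s: 18.23
tool_pos: [0.6149, 0.0058, 0.1626]
ee_rot: [160.6, -23.0, 40.9]
ft_force: [-6.6, -5.3, 5.4]
width: 0.181
```

```bash
 python3 st.py|head -3;python3 look.py e2
```

```text
18.2333 [-12.614  29.315 109.945  26.607  12.801  15.946] [0.615 0.006 0.163] w 0.1813958393095827
th -52.14804944900971 Ftool [-5.687  2.406 -7.904] Ttool [-0.143 -1.252 -0.002]
grasp pt rel g (e1,fy,ax) mm [np.float64(-0.28), np.float64(-2.05), np.float64(-16.04)] tilt [-0.093  0.234  0.   ]
bar px 281.29428190090476 308.1998071009649
h rel to bar-top start, mm: 37.54 far end -17.31
```

Call:
drive_tool(series=[{"x": 0,"y": 0,"z": 0,"ax": 0,"ay": 0,"az": 2,"hand": 215},{"x": 0,"y": 0,"z": 0,"ax": 0,"ay": 0,"az": 4,"hand": 215},{"x": 0,"y": 0,"z": 0,"ax": 0,"ay": 0,"az": 6,"hand": 215},{"x": 0,"y": 0,"z": 0,"ax": 0,"ay": 0,"az": 8,"hand": 215},{"x": 0,"y": 0,"z": 0,"ax": 0,"ay": 0,"az": 8,"hand": 215}])

```text
time_s: 18.7
tool_pos: [0.6149, 0.0056, 0.1626]
ee_rot: [164.0, -25.4, 32.6]
ft_force: [-6.9, -7.8, 4.9]
width: 0.183
```

```bash
 python3 st.py|head -3;python3 look.py e3
```

```text
18.7 [-12.62   29.316 109.953  26.523  12.778  23.932] [0.615 0.006 0.163] w 0.18333405456416274
th -60.05793212001077 Ftool [-6.948  5.155 -7.553] Ttool [-0.376 -1.213 -0.297]
grasp pt rel g (e1,fy,ax) mm [np.float64(-0.35), np.float64(-2.24), np.float64(-16.04)] tilt [-0.035  0.261  0.   ]
bar px 280.3412595779582 308.1172137616263
h rel to bar-top start, mm: 37.19 far end -17.28
```

```bash
python3 - <<'E'
from plant import *
from h import *
for n in ['scene','side']:
    c=get_calibration(n);p,d=read_camera(n);cv2.imwrite(f'pics/{n}8.png',p[:,:,::-1])
    u,v=proj(c,np.array([.6047,.008,.181])-.0*ax)[0].astype(int)
    cr=p[max(v-75,0):v+75,max(u-100,0):u+100,::-1];cv2.imwrite(f'pics/{n}8c.png',cv2.resize(cr,None,fx=4,fy=4,interpolation=cv2.INTER_CUBIC))
E
```

```text
(no output)
```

View pics/scene8c.png

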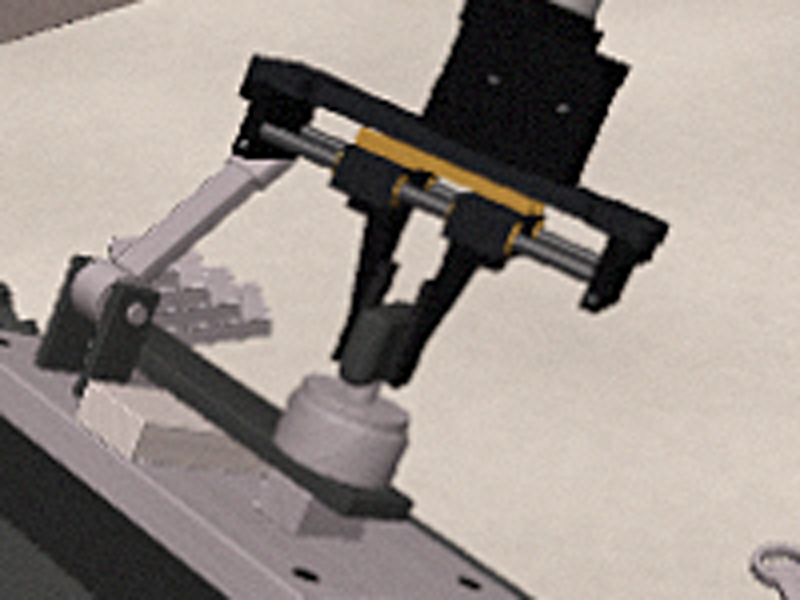

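View pics/side8c.png

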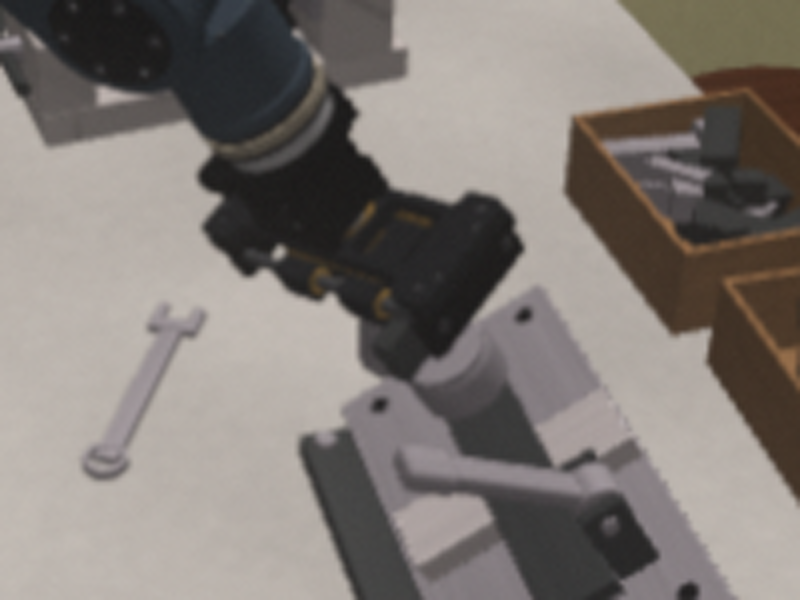

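```bash
cat > lv.py <<'E'
from plant import *
from h import *
import pickle
np.set_printoptions(precision=1,suppress=True)
g=np.array([.6047,.0080,.1810])
s=observe();Rt=Rm(s['ee_rot']);gp=s['tool_pos']-.005*Rt[:,2]
for n in ['scene','side']:
    c=get_calibration(n);p,d=read_camera(n);np.save(f'pics/{n}9.npy',d);cv2.imwrite(f'pics/{n}9.png',p[:,:,::-1])
    P=cloud(c,d);D=P-g
    L=np.stack([D@e1,D@fy,D@ax],-1)*1000
    T=(P-gp)@Rt*1000
    m=np.isfinite(L).all(-1)&(np.abs(L[...,1]+145)<11)&(L[...,2]>-40)&(L[...,2]<90)&(L[...,0]>-150)&(L[...,0]<90)&(p.min(2)>90)
    print(n,m.sum())
    q=L[m];
    if len(q)>5:
        k=np.argsort(q[:,2])
        for f in (0,.25,.5,.75,.9,.98): print(q[k[int(f*(len(k)-1))]])
        t=T[m][k[-20:]].mean(0);print('top20 in tool frame',t, 'L',q[k[-20:]].mean(0))
E
python3 lv.py
```

```text
scene 333
[  21.3 -138.5  -40. ]
[  18.  -149.   -24.4]
[  -2.9 -137.2   -9.5]
[ -18.7 -138.9    5.8]
[ -17.3 -136.3   15.1]
[ -17.4 -134.2   22.3]
top20 in tool frame [-87.  105.9 -36.9] L [ -22.6 -137.4   21.2]
side 263
[  31.4 -151.5  -39.2]
[  14.3 -140.9  -16.6]
[  -5.7 -154.5    3.7]
[ -17.5 -151.    25.3]
[ -37.1 -146.9   35.2]
[ -27.1 -152.4   39.7]
top20 in tool frame [-97.1 109.  -54.8] L [ -29.7 -145.1   39.1]
```

View pics/side8.png

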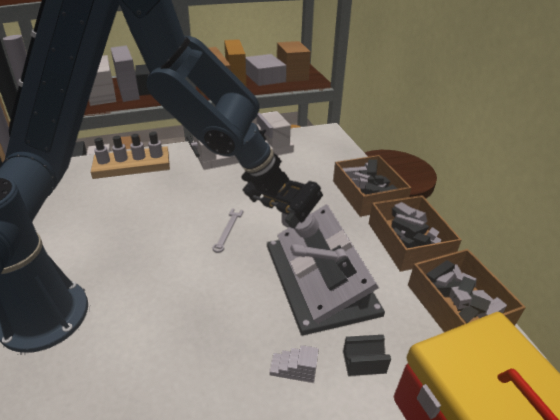

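```bash
python3 - <<'E'
from bar import *
import pickle
np.set_printoptions(precision=1,suppress=True,linewidth=200)
g=np.array([.6047,.0080,.1810])
for n in ['e1','e3']:
    c=pickle.load(open(f'pics/{n}.pkl','rb'));p=cv2.imread(f'pics/{n}.png');d=np.load(f'pics/{n}.npy')
    P=cloud(c,d);D=(P-g)*1000;a,b,h=D@e1,D@fy,D@ax
    r=np.hypot(a,b)
    for lo in range(0,100,10):
        m=np.isfinite(h)&(r>lo)&(r<lo+10)&(h<15)&(h>-120);print(n,lo,m.sum(),np.percentile(h[m],[50,90,99]) if m.sum() else '')
E
```

```text
e1 0 521 [-3.6 -2.6 -2. ]
e1 10 1333 [-46.1  -2.9  -2.1]
e1 20 2212 [-47.3  -3.3  -2.2]
e1 30 1830 [-79.8  -6.4  -3.1]
e1 40 2222 [-110.7  -79.   -78. ]
e1 50 2956 [-110.7  -79.4  -78.2]
e1 60 3738 [-110.6  -79.9  -78.2]
e1 70 3280 [-110.5  -89.7  -78.4]
e1 80 2340 [-110.2  -89.9  -78.5]
e1 90 1290 [-91.4 -79.4 -77.9]
e3 0 418 [-3.3 14.2 15. ]
e3 10 3218 [-4.3 12.6 14.9]
e3 20 3931 [-47.7  -3.3  -2.1]
e3 30 3195 [-79.7  -6.8  -3.3]
e3 40 2922 [-110.8  -84.3  -78.3]
e3 50 3686 [-110.8 -109.6  -78.7]
e3 60 4383 [-110.8  -97.5  -80.1]
e3 70 3508 [-110.7  -91.1  -89.9]
e3 80 2210 [-110.2  -90.6  -89.8]
e3 90 1274 [-91.5 -90.3 -89.6]
```

View pics/e3.png

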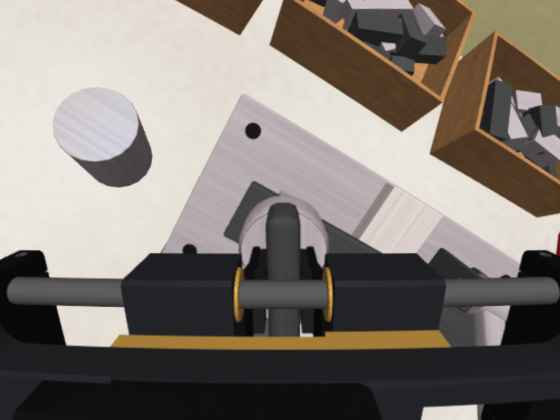

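Call:
drive_tool(series=[{"x": 0,"y": 0,"z": -0.8,"ax": 0,"ay": 0,"az": 3,"hand": 215},{"x": 0,"y": 0,"z": -0.8,"ax": 0,"ay": 0,"az": 6,"hand": 215},{"x": 0,"y": 0,"z": -0.8,"ax": 0,"ay": 0,"az": 9,"hand": 215},{"x": 0,"y": 0,"z": -0.8,"ax": 0,"ay": 0,"az": 12,"hand": 215},{"x": 0,"y": 0,"z": -0.8,"ax": 0,"ay": 0,"az": 12,"hand": 215}])

```text
time_s: 19.37
tool_pos: [0.6148, 0.006, 0.1628]
ee_rot: [169.9, -28.1, 19.7]
ft_force: [-2.0, -4.8, -0.8]
width: 0.198
```

```bash
 python3 st.py|head -3;python3 look.py e4
```

```text
19.3667 [-12.583  29.292 109.931  26.358  12.839  35.991] [0.615 0.006 0.163] w 0.19822937106302577
th -71.91948184160307 Ftool [-3.408  3.936 -0.277] Ttool [-0.728 -0.854 -0.752]
grasp pt rel g (e1,fy,ax) mm [np.float64(-0.28), np.float64(-1.87), np.float64(-15.85)] tilt [-0.004  0.281  0.   ]
bar px 280.09353845794413 308.7889446096728
h rel to bar-top start, mm: -16.59 far end -17.25
```

View pics/e4.png

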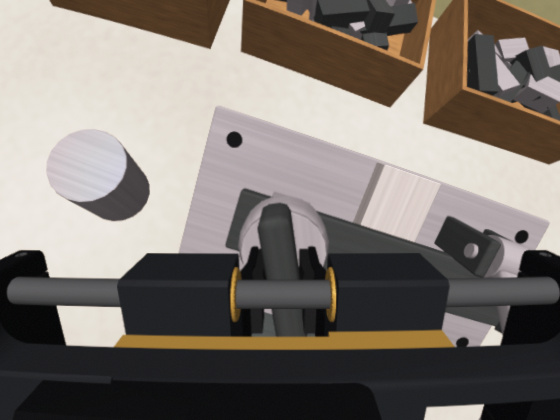

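Call:
drive_tool(series=[{"x": 0,"y": 0,"z": 0,"ax": 0,"ay": 0,"az": 0,"hand": 120},{"x": 0,"y": 0,"z": 0,"ax": 0,"ay": 0,"az": 0,"hand": 120},{"x": 0,"y": 0,"z": 0,"ax": 0,"ay": 0,"az": 0,"hand": 120},{"x": 0,"y": 0,"z": 0,"ax": 0,"ay": 0,"az": 0,"hand": 120},{"x": 0,"y": 0,"z": -15,"ax": 0,"ay": 0,"az": 0,"hand": 120}])

```text
time_s: 19.83
tool_pos: [0.608, 0.0072, 0.175]
ee_rot: [170.2, -28.1, 19.4]
ft_force: [0.7, 0.4, 0.7]
width: 0.478
```

Call:
drive_tool(series=[{"x": 0,"y": 0,"z": -20,"ax": 0,"ay": 0,"az": 0,"hand": 120},{"x": 0,"y": 0,"z": -40,"ax": 0,"ay": 0,"az": 0,"hand": 120},{"x": 0,"y": 0,"z": -60,"ax": 0,"ay": 0,"az": 0,"hand": 120},{"x": 0,"y": 0,"z": -70,"ax": 0,"ay": 0,"az": 0,"hand": 120},{"x": 0,"y": 0,"z": -70,"ax": 0,"ay": 0,"az": 0,"hand": 120}])

```text
time_s: 20.25
tool_pos: [0.5733, 0.0077, 0.2397]
ee_rot: [169.9, -28.4, 19.5]
ft_force: [0.4, 0.3, -0.2]
width: 0.529
```

```bash
 python3 st.py|head -3;python3 look.py e5;python3 bc.py e5; python3 - <<'E'
from plant import *
from h import *
p,d=read_camera('scene');c=get_calibration('scene')
u,v=proj(c,np.array([.6047,.008,.181])-.05*ax)[0].astype(int)
cv2.imwrite('pics/s10.png',cv2.resize(p[v-40:v+40,u-53:u+53,::-1],None,fx=7,fy=7,interpolation=cv2.INTER_CUBIC))
P=cloud(c,d);D=(P-np.array([.6047,.0080,.1810]))*1000;h=D@ax;r=np.hypot(D@e1,D@fy)
for rr in range(22,33):
    m=(r>rr)&(r<rr+1)&(h>-75)&(h<-40);print(rr,m.sum(),np.percentile(h[m],[10,50,90]).round(1))
E
```

```text
20.25 [-13.678  18.535 111.591  17.584  21.366  44.601] [0.573 0.008 0.24 ] w 0.528972131760852
th -72.11677080432779 Ftool [ 0.336 -0.219  0.41 ] Ttool [ 0.097 -0.42   0.049]
grasp pt rel g (e1,fy,ax) mm [np.float64(2.15), np.float64(-0.78), np.float64(71.53)] tilt [ 0.027 -0.027  0.   ]
bar px 281.55574444267404 241.52527698853828
h rel to bar-top start, mm: -17.21 far end -123.69
bar ctr rel (e1,fy,ax)mm [np.float64(1.38), np.float64(-0.96), np.float64(-3.73)] th -59.0545539855957 (68.16899108886719, 15.408467292785645)
flange circle ((0.014124651439487934, -1.113134741783142), 25.692651748657227)
22 21 [-55.5 -50.4 -48.6]
23 27 [-56.3 -52.9 -48.7]
24 39 [-63.8 -53.8 -48.9]
25 50 [-72.7 -58.6 -50.7]
26 85 [-71.6 -60.1 -50. ]
27 61 [-73.2 -66.  -54.2]
28 65 [-72.1 -63.6 -56.3]
29 73 [-73.  -67.1 -58. ]
30 42 [-73.5 -64.5 -60.2]
31 8 [-72.4 -65.5 -59. ]Traceback (most recent call last):
  File "<stdin>", line 8, in <module>
    return _quantile_unchecked(
        a, q, axis, out, overwrite_input, method, keepdims, weights)
    return _ureduce(a,
                    func=_quantile_ureduce_func,
    ...<5 lines>...
                    overwrite_input=overwrite_input,
                    method=method)
    r = func(a, **kwargs)
    result = _quantile(arr,
                       quantiles=q,
    ...<2 lines>...
                       out=out,
                       weights=wgt)
    slices_having_nans = np.isnan(arr[-1, ...])
                                  ~~~^^^^^^^^^
IndexError: index -1 is out of bounds for axis 0 with size 0
```

View pics/s10.png

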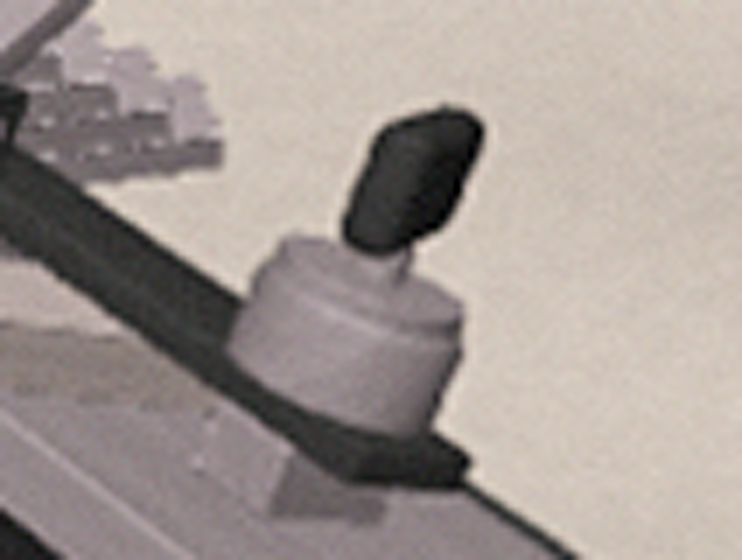

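View pics/e5.png

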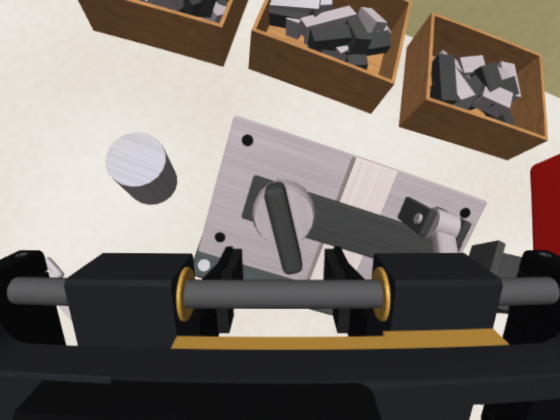

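```bash
python3 - <<'E'
from plant import *
from h import *
np.set_printoptions(precision=2,suppress=True)
s=observe()
print(delta(s['tool_pos'],Rm(s['ee_rot']),[.58,-.137,.30],Rm([180,0,0])))
print(delta(s['tool_pos'],Rm(s['ee_rot']),[.573,-.04,.30],Rm([180,0,0])))
E
```

```text
(array([ -7.43, 149.38, -49.46]), array([  4.9 , -29.59,  16.53]))
(array([ 15.18,  54.89, -53.74]), array([  4.9 , -29.59,  16.53]))
```

Call:
drive_tool(series=[{"x": 8,"y": 8,"z": -30,"ax": 1,"ay": -5.9,"az": 3.3,"hand": 230},{"x": 15,"y": 20,"z": -54,"ax": 2,"ay": -11.8,"az": 6.6,"hand": 230},{"x": 15,"y": 35,"z": -54,"ax": 3,"ay": -17.7,"az": 9.9,"hand": 230},{"x": 15,"y": 55,"z": -54,"ax": 4,"ay": -23.6,"az": 13.2,"hand": 255},{"x": 10,"y": 80,"z": -53,"ax": 4.9,"ay": -29.6,"az": 16.5,"hand": 255}])

```text
time_s: 20.77
tool_pos: [0.5765, -0.0652, 0.3021]
ee_rot: [179.7, -1.8, 1.1]
ft_force: [1.3, -0.0, -1.4]
width: 0.238
```

Call:
drive_tool(series=[{"x": 0,"y": 0,"z": 0,"ax": 0,"ay": 0,"az": 0,"hand": 255},{"x": 0,"y": 20,"z": 0,"ax": 0,"ay": 0,"az": 0,"hand": 255},{"x": 0,"y": 40,"z": 0,"ax": 0,"ay": 0,"az": 0,"hand": 255},{"x": 0,"y": 55,"z": 0,"ax": 0,"ay": 0,"az": 0,"hand": 255},{"x": 0,"y": 55,"z": 0,"ax": 0,"ay": 0,"az": 0,"hand": 255}])

```text
time_s: 21.18
tool_pos: [0.5765, -0.1232, 0.2994]
ee_rot: [179.7, -1.8, 1.0]
ft_force: [-0.0, -0.2, 0.9]
width: 0.007
```

```bash
 python3 st.py|head -1;python3 look.py f1; python3 -c "
from plant import *;print(observe()['ee_rot'])"
```

```text
21.1833 [-23.139  22.941  84.292   0.466  70.987  65.771] [ 0.577 -0.123  0.299] w 0.006649090711546015
bar px 127.43388979326625 194.60836987611833
h rel to bar-top start, mm: -148.61 far end -91.91
[179.75922735  -1.79080218   0.97264926]
```

View pics/f1.png

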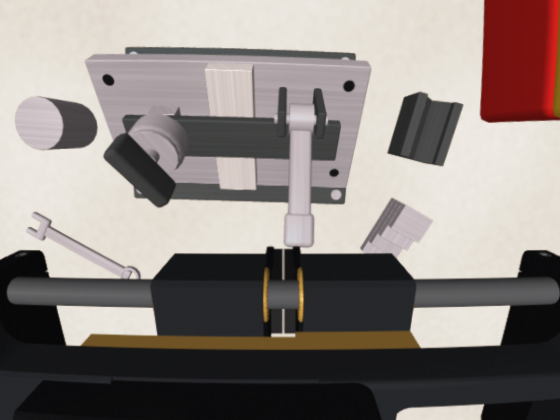

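```bash
cat > lev.py <<'E'
from h import *
import pickle,sys
np.set_printoptions(precision=1,suppress=True)
g=np.array([.6047,.0080,.1810])
n=sys.argv[1]
c=pickle.load(open(f'pics/{n}.pkl','rb'));d=np.load(f'pics/{n}.npy')
P=cloud(c,d);D=(P-g)*1000;L=np.stack([D@e1,D@fy,D@ax],-1)
for v in range(110,250,8):
    row=[np.nanmedian(L[v-1:v+2,u-2:u+3].reshape(-1,3),0) for u in (292,300,308)]
    print(v,*row, P[v,300].round(3))
E
python3 lev.py f1
```

```text
110 [  46.6 -137.3  -55.2] [  46.8 -144.5  -55.5] [  47.  -151.8  -55.7] [ 0.7 -0.1  0.2]
118 [  41.4 -137.6  -50.1] [  41.7 -144.7  -50.2] [  41.9 -152.   -50.3] [ 0.7 -0.1  0.2]
126 [  34.3 -137.9  -47.9] [  35.1 -145.1  -47.7] [  34.9 -152.4  -48.2] [ 0.7 -0.1  0.2]
134 [  28.8 -138.1  -43.6] [  29.1 -145.4  -43.6] [  29.4 -152.7  -43.8] [ 0.6 -0.1  0.2]
142 [  24.1 -138.3  -37.6] [  24.6 -145.6  -37.6] [  24.5 -152.9  -37.9] [ 0.6 -0.1  0.2]
150 [  19.7 -138.5  -31.2] [  19.7 -145.7  -31.6] [  20.1 -152.9  -32. ] [ 0.6 -0.1  0.2]
158 [  14.7 -138.7  -25.4] [  15.6 -145.8  -25.2] [  15.6 -153.   -25.9] [ 0.6 -0.1  0.2]
166 [  10.7 -138.9  -19.7] [  11.  -145.9  -19.7] [  10.9 -153.2  -20. ] [ 0.6 -0.1  0.2]
174 [   5.9 -139.   -13.7] [   6.2 -146.2  -13.4] [   6.4 -153.2  -13.9] [ 0.6 -0.1  0.2]
182 [   1.9 -139.2   -7.4] [   1.8 -146.2   -7.8] [   2.  -153.4   -8.3] [ 0.6 -0.1  0.2]
190 [  -2.8 -139.3   -1.9] [  -2.3 -146.4   -1.8] [  -2.5 -153.4   -2.8] [ 0.6 -0.1  0.2]
198 [  -6.8 -139.5    4.2] [  -6.8 -146.5    4. ] [  -6.9 -153.6    3.3] [ 0.6 -0.1  0.2]
206 [ -11.4 -139.6    9.4] [ -10.7 -146.6    9.6] [ -11.4 -153.8    8.8] [ 0.6 -0.1  0.2]
214 [ -15.1 -139.8   15.6] [ -15.2 -146.7   15.3] [ -14.7 -153.8   15.2] [ 0.6 -0.1  0.2]
222 [ -19.1 -139.9   21.9] [ -18.5 -146.9   21.7] [ -18.8 -153.7   21.3] [ 0.6 -0.1  0.2]
230 [ -23.1 -140.1   26.9] [ -23.  -147.    27.3] [ -23.  -153.9   26.6] [ 0.6 -0.1  0.2]
238 [ -27.6 -140.2   32.5] [ -27.3 -147.1   32.5] [ -27.3 -153.9   32.6] [ 0.6 -0.1  0.2]
246 [ -32.7 -139.7   35.9] [ -32.5 -147.5   35.9] [ -34.1 -155.3   35.3] [ 0.6 -0.1  0.2]
```

```bash
cat > wp.py <<'E'
from plant import *
from h import *
np.set_printoptions(precision=1,suppress=True)
g=np.array([.6047,.0080,.1810])
def W(a,b,h): return g+(a*e1+b*fy+h*ax)/1000
def tcp(th,lift):
    p=W(32.3-100*np.cos(th)+9*np.sin(th),-147+2*0,-63.8+100*np.sin(th)+9*np.cos(th))
    n=np.sin(th)*e1+np.cos(th)*ax
    tilt=np.hypot(n[0],n[1]);return p+n*(.0095*tilt+lift/1000)+np.array([0,0,.014])
if __name__=='__main__':
    s=observe();R0=Rm(s['ee_rot']);R1=Rm([180,0,0])
    print(s['tool_pos'])
    for th,l in [(.93,30),(.93,4),(.8,-1),(.65,-1),(.5,-1),(.35,-1),(.2,-1),(.05,-1),(0,-1),(0,-3),(0,40)]:
        t=tcp(th,l);print(th,l,t.round(4),*delta(s['tool_pos'],R0,t,R1),'vertical-frame',((t-s['tool_pos'])*[1000,-1000,-1000]))
E
python3 wp.py
```

```text
[ 0.6 -0.1  0.3]
0.93 30 [ 0.6 -0.1  0.2] [ 8.7 17.  65.3] [ 0.2 -1.8  1. ] vertical-frame [11.  17.1 64.9]
0.93 4 [ 0.6 -0.1  0.2] [-2.3 16.6 88.8] [ 0.2 -1.8  1. ] vertical-frame [ 0.7 17.  88.8]
0.8 -1 [ 0.6 -0.1  0.2] [-10.9  16.3 106. ] [ 0.2 -1.8  1. ] vertical-frame [ -7.3  16.8 106.2]
0.65 -1 [ 0.6 -0.1  0.2] [-16.1  16.  121.6] [ 0.2 -1.8  1. ] vertical-frame [-12.1  16.8 122. ]
0.5 -1 [ 0.6 -0.1  0.2] [-18.8  15.9 137.4] [ 0.2 -1.8  1. ] vertical-frame [-14.2  16.7 137.8]
0.35 -1 [ 0.6 -0.1  0.1] [-19.2  15.8 151. ] [ 0.2 -1.8  1. ] vertical-frame [-14.2  16.7 151.5]
0.2 -1 [ 0.6 -0.1  0.1] [-17.8  15.8 164.6] [ 0.2 -1.8  1. ] vertical-frame [-12.3  16.7 165. ]
0.05 -1 [ 0.6 -0.1  0.1] [-14.5  15.9 178. ] [ 0.2 -1.8  1. ] vertical-frame [ -8.6  16.8 178.3]
0 -1 [ 0.6 -0.1  0.1] [-13.   15.9 182.4] [ 0.2 -1.8  1. ] vertical-frame [ -7.   16.8 182.6]
0 -3 [ 0.6 -0.1  0.1] [-12.   16.  184.2] [ 0.2 -1.8  1. ] vertical-frame [ -6.   16.9 184.4]
0 40 [ 0.5 -0.1  0.2] [-32.4  15.4 146.3] [ 0.2 -1.8  1. ] vertical-frame [-27.5  16.5 147.1]
```

Call:
drive_tool(series=[{"x": 5,"y": 9,"z": 20,"ax": 0.2,"ay": -1,"az": 0.5,"hand": 255},{"x": 9,"y": 17,"z": 40,"ax": 0.2,"ay": -1.8,"az": 1,"hand": 255},{"x": 9,"y": 17,"z": 55,"ax": 0.2,"ay": -1.8,"az": 1,"hand": 255},{"x": 9,"y": 17,"z": 63,"ax": 0.2,"ay": -1.8,"az": 1,"hand": 255},{"x": 9,"y": 17,"z": 65,"ax": 0.2,"ay": -1.8,"az": 1,"hand": 255}])

```text
time_s: 21.65
tool_pos: [0.5864, -0.1362, 0.2342]
ee_rot: [-180.0, 0.2, 0.1]
ft_force: [0.3, 0.0, -0.2]
width: 0.006
```

```bash
python3 wp.py
```

```text
[ 0.6 -0.1  0.2]
0.93 30 [ 0.6 -0.1  0.2] [ 0.8  2.5 -0.5] [-0.   0.2  0.1] vertical-frame [ 0.8  2.5 -0.5]
0.93 4 [ 0.6 -0.1  0.2] [-9.4  2.3 23.4] [-0.   0.2  0.1] vertical-frame [-9.5  2.3 23.4]
0.8 -1 [ 0.6 -0.1  0.2] [-17.5   2.2  40.9] [-0.   0.2  0.1] vertical-frame [-17.6   2.2  40.8]
0.65 -1 [ 0.6 -0.1  0.2] [-22.2   2.1  56.6] [-0.   0.2  0.1] vertical-frame [-22.3   2.1  56.6]
0.5 -1 [ 0.6 -0.1  0.2] [-24.2   2.1  72.5] [-0.   0.2  0.1] vertical-frame [-24.4   2.1  72.4]
0.35 -1 [ 0.6 -0.1  0.1] [-24.2   2.1  86.1] [-0.   0.2  0.1] vertical-frame [-24.4   2.1  86.1]
0.2 -1 [ 0.6 -0.1  0.1] [-22.3   2.1  99.7] [-0.   0.2  0.1] vertical-frame [-22.6   2.1  99.7]
0.05 -1 [ 0.6 -0.1  0.1] [-18.6   2.2 113. ] [-0.   0.2  0.1] vertical-frame [-18.9   2.2 112.9]
0 -1 [ 0.6 -0.1  0.1] [-16.9   2.3 117.3] [-0.   0.2  0.1] vertical-frame [-17.2   2.2 117.3]
0 -3 [ 0.6 -0.1  0.1] [-15.9   2.3 119. ] [-0.   0.2  0.1] vertical-frame [-16.2   2.2 119. ]
0 40 [ 0.5 -0.1  0.2] [-37.5   1.8  81.9] [-0.   0.2  0.1] vertical-frame [-37.7   1.9  81.8]
```

Call:
drive_tool(series=[{"x": -5,"y": 2.2,"z": 12,"ax": 0,"ay": 0,"az": 0,"hand": 255},{"x": -9.4,"y": 2.2,"z": 23,"ax": 0,"ay": 0,"az": 0,"hand": 255},{"x": -13.5,"y": 2.2,"z": 31,"ax": 0,"ay": 0,"az": 0,"hand": 255},{"x": -17.5,"y": 2.2,"z": 41,"ax": 0,"ay": 0,"az": 0,"hand": 255},{"x": -20,"y": 2.2,"z": 49,"ax": 0,"ay": 0,"az": 0,"hand": 255}])

```text
time_s: 22.07
tool_pos: [0.568, -0.1394, 0.1881]
ee_rot: [179.9, -0.2, 0.1]
ft_force: [0.4, 1.0, 2.8]
width: 0.004
```

```bash
python3 wp.py|tail -8; python3 -c "
from plant import *;s=observe();print(s['ft_force'],s['ft_torque'])"; python3 look.py f2
```

```text
0.65 -1 [ 0.6 -0.1  0.2] [-3.9 -1.1 10.4] [ 0.1 -0.2  0.1] vertical-frame [-3.8 -1.  10.4]
0.5 -1 [ 0.6 -0.1  0.2] [-6.1 -1.1 26.3] [ 0.1 -0.2  0.1] vertical-frame [-6.  -1.1 26.3]
0.35 -1 [ 0.6 -0.1  0.1] [-6.1 -1.2 39.9] [ 0.1 -0.2  0.1] vertical-frame [-6.  -1.1 39.9]
0.2 -1 [ 0.6 -0.1  0.1] [-4.3 -1.1 53.5] [ 0.1 -0.2  0.1] vertical-frame [-4.1 -1.  53.5]
0.05 -1 [ 0.6 -0.1  0.1] [-0.6 -1.1 66.8] [ 0.1 -0.2  0.1] vertical-frame [-0.4 -1.  66.8]
0 -1 [ 0.6 -0.1  0.1] [ 1.  -1.1 71.1] [ 0.1 -0.2  0.1] vertical-frame [ 1.2 -1.  71.1]
0 -3 [ 0.6 -0.1  0.1] [ 2.  -1.1 72.9] [ 0.1 -0.2  0.1] vertical-frame [ 2.2 -0.9 72.9]
0 40 [ 0.5 -0.1  0.2] [-19.4  -1.4  35.6] [ 0.1 -0.2  0.1] vertical-frame [-19.3  -1.3  35.6]
[0.40564367 0.95478676 2.76778546] [ 0.26765187  0.12152753 -0.00716038]
bar px -6.335452683090125 220.62533862590487
h rel to bar-top start, mm: -143.42 far end -180.01
```

View pics/f2.png

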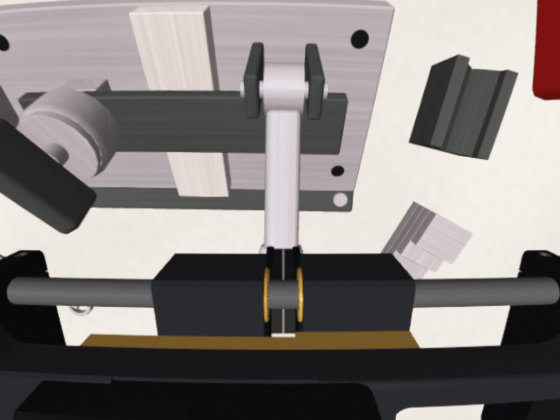

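Call:
drive_tool(series=[{"x": -3,"y": -1,"z": 7,"ax": 0,"ay": 0,"az": 0,"hand": 255},{"x": -4.5,"y": -1,"z": 15,"ax": 0,"ay": 0,"az": 0,"hand": 255},{"x": -6,"y": -1,"z": 23,"ax": 0,"ay": 0,"az": 0,"hand": 255},{"x": -6,"y": -1,"z": 31,"ax": 0,"ay": 0,"az": 0,"hand": 255},{"x": -6,"y": -1,"z": 39,"ax": 0,"ay": 0,"az": 0,"hand": 255}])

```text
time_s: 22.53
tool_pos: [0.5626, -0.1395, 0.148]
ee_rot: [179.9, -0.2, 0.1]
ft_force: [1.0, 0.3, 3.7]
width: 0.005
```

```bash
python3 wp.py|tail -6; python3 -c "
from plant import *;s=observe();print(s['ft_force'],s['ft_torque'])"
```

```text
0.35 -1 [ 0.6 -0.1  0.1] [-0.5 -1.2 -0.1] [ 0.1 -0.2  0.1] vertical-frame [-0.6 -1.2 -0.1]
0.2 -1 [ 0.6 -0.1  0.1] [ 1.3 -1.2 13.5] [ 0.1 -0.2  0.1] vertical-frame [ 1.3 -1.1 13.5]
0.05 -1 [ 0.6 -0.1  0.1] [ 4.9 -1.1 26.8] [ 0.1 -0.2  0.1] vertical-frame [ 5.  -1.1 26.7]
0 -1 [ 0.6 -0.1  0.1] [ 6.5 -1.1 31.1] [ 0.1 -0.2  0.1] vertical-frame [ 6.6 -1.  31.1]
0 -3 [ 0.6 -0.1  0.1] [ 7.5 -1.1 32.8] [ 0.1 -0.2  0.1] vertical-frame [ 7.6 -1.  32.8]
0 40 [ 0.5 -0.1  0.2] [-13.8  -1.4  -4.5] [ 0.1 -0.2  0.1] vertical-frame [-13.9  -1.4  -4.4]
[0.98313411 0.33097324 3.66603551] [ 0.03351495 -0.20483214  0.00140099]
```

Call:
drive_tool(series=[{"x": 0.5,"y": -1,"z": 7,"ax": 0,"ay": 0,"az": 0,"hand": 255},{"x": 1.3,"y": -1,"z": 13,"ax": 0,"ay": 0,"az": 0,"hand": 255},{"x": 3,"y": -1,"z": 20,"ax": 0,"ay": 0,"az": 0,"hand": 255},{"x": 5,"y": -1,"z": 26,"ax": 0,"ay": 0,"az": 0,"hand": 255},{"x": 6.5,"y": -1,"z": 30,"ax": 0,"ay": 0,"az": 0,"hand": 255}])

```text
time_s: 22.95
tool_pos: [0.5678, -0.138, 0.1173]
ee_rot: [179.9, 0.0, 0.1]
ft_force: [-2.4, -1.4, 15.7]
width: 0.003
```

```bash
python3 wp.py|tail -4; python3 -c "
from plant import *;s=observe();print(s['ft_force'],s['ft_torque'])"
```

```text
0.05 -1 [ 0.6 -0.1  0.1] [-0.2  0.4 -3.9] [0.1 0.  0.1] vertical-frame [-0.2  0.4 -3.9]
0 -1 [ 0.6 -0.1  0.1] [1.4 0.4 0.4] [0.1 0.  0.1] vertical-frame [1.4 0.4 0.4]
0 -3 [ 0.6 -0.1  0.1] [2.4 0.4 2.1] [0.1 0.  0.1] vertical-frame [2.4 0.4 2.1]
0 40 [ 0.5 -0.1  0.2] [-19.1   0.1 -35.1] [0.1 0.  0.1] vertical-frame [-19.1   0.1 -35.1]
[-2.39153894 -1.37076105 15.71579228] [-0.04494896  0.56372189 -0.00374089]
```

15.7 N: the lever is likely at its stop. Press a bit more, then look.

Call:
drive_tool(series=[{"x": 0.5,"y": 0,"z": 1,"ax": 0,"ay": 0,"az": 0,"hand": 255},{"x": 1,"y": 0,"z": 2,"ax": 0,"ay": 0,"az": 0,"hand": 255},{"x": 1,"y": 0,"z": 2,"ax": 0,"ay": 0,"az": 0,"hand": 255},{"x": 1,"y": 0,"z": 2,"ax": 0,"ay": 0,"az": 0,"hand": 255},{"x": 1,"y": 0,"z": 2,"ax": 0,"ay": 0,"az": 0,"hand": 255}])

```text
time_s: 23.37
tool_pos: [0.5679, -0.1381, 0.1174]
ee_rot: [179.9, 0.1, 0.1]
ft_force: [-4.2, -0.3, 12.8]
width: 0.002
```

Call:
drive_tool(series=[{"x": -3,"y": 0,"z": -6,"ax": 0,"ay": 0,"az": 0,"hand": 255},{"x": -10,"y": 0,"z": -25,"ax": 0,"ay": 0,"az": 0,"hand": 255},{"x": -10,"y": 0,"z": -55,"ax": 0,"ay": 0,"az": 0,"hand": 255},{"x": -5,"y": 0,"z": -90,"ax": 0,"ay": 0,"az": 0,"hand": 255},{"x": 0,"y": 0,"z": -120,"ax": 0,"ay": 0,"az": 0,"hand": 255}])

```text
time_s: 23.78
tool_pos: [0.568, -0.1374, 0.2368]
ee_rot: [180.0, 0.1, 0.1]
ft_force: [0.4, -0.1, -0.0]
width: 0.004
```

Call:
drive_tool(series=[{"x": 0,"y": 0,"z": -30,"ax": 0,"ay": 0,"az": 0,"hand": 255},{"x": 0,"y": 0,"z": -60,"ax": 0,"ay": 0,"az": 0,"hand": 255},{"x": 0,"y": 0,"z": -60,"ax": 0,"ay": 0,"az": 0,"hand": 255},{"x": 0,"y": 0,"z": -60,"ax": 0,"ay": 0,"az": 0,"hand": 255},{"x": 0,"y": 0,"z": -60,"ax": 0,"ay": 0,"az": 0,"hand": 255}])

```text
time_s: 24.2
tool_pos: [0.568, -0.1373, 0.2951]
ee_rot: [180.0, 0.1, 0.1]
ft_force: [-0.2, 0.3, -0.8]
width: 0.009
```

```bash
python3 look.py f3; python3 lev.py f3; python3 bc.py f3
```

```text
bar px 107.22538737927863 183.79898607978018
h rel to bar-top start, mm: -150.19 far end -71.26
110 [  34.8 -152.1  -48.2] [  26.  -160.2  -66.3] [  33.6 -166.4  -51.6] [ 0.7 -0.2  0.1]
118 [  26.3 -152.4  -50.2] [  12.  -160.7  -78.3] [  25.5 -166.9  -51.9] [ 0.7 -0.2  0.1]
126 [  15.4 -152.9  -54.9] [   2.  -161.8  -78.9] [   2.4 -169.9  -78.8] [ 0.6 -0.2  0.1]
134 [   6.8 -153.2  -55.1] [  -7.2 -162.3  -78.8] [  -6.7 -170.6  -78.9] [ 0.6 -0.2  0.1]
142 [  -2.2 -153.5  -55. ] [ -16.7 -162.8  -78.9] [ -16.3 -171.3  -78.5] [ 0.6 -0.2  0.1]
150 [ -11.2 -153.9  -55.3] [ -48.1 -165.5 -110.7] [ -48.1 -175.1 -110.6] [ 0.6 -0.2  0.1]
158 [ -21.  -154.2  -55.6] [ -60.  -166.1 -110.5] [ -59.2 -175.9 -110.5] [ 0.6 -0.2  0.1]
166 [ -31.4 -154.6  -55.4] [ -71.8 -166.8 -110.4] [ -72.  -176.7 -110.8] [ 0.6 -0.2  0. ]
174 [ -43.  -154.9  -55.8] [ -99.  -168.6 -127.7] [ -84.5 -178.3 -111.1] [ 0.6 -0.2  0. ]
182 [ -54.1 -155.4  -56.5] [-108.2 -169.1 -123.5] [-108.5 -180.1 -123.8] [ 0.6 -0.2  0. ]
190 [ -62.7 -155.7  -53.4] [-118.3 -169.6 -118.5] [-117.9 -180.5 -118.4] [ 0.6 -0.2  0. ]
198 [ -75.2 -1
[... 495 characters left out ...]
185.2  -97.2] [ 0.5 -0.2  0. ]
246 [-204.5 -158.3  -89.7] [-205.6 -173.5  -89.9] [-205.9 -185.6  -90.2] [ 0.5 -0.2  0. ]Traceback (most recent call last):
  File "bc.py", line 5, in <module>
    ctr,th,wh,top=bar(p,d,c,vis=f'pics/{n}b.png');g=np.array([.6047,.0080,.1810])
                  ~~~^^^^^^^^^^^^^^^^^^^^^^^^^^^^
  File "bar.py", line 11, in bar
    n,lab,st,_=cv2.connectedComponentsWithStats(mm.astype(np.uint8));k=1+np.argmax(st[1:,4]);mm=lab==k
                                                                         ~~~~~~~~~^^^^^^^^^^
    return _wrapfunc(a, 'argmax', axis=axis, out=out, **kwds)
    return bound(*args, **kwds)
ValueError: attempt to get argmax of an empty sequence
```

View pics/f3.png

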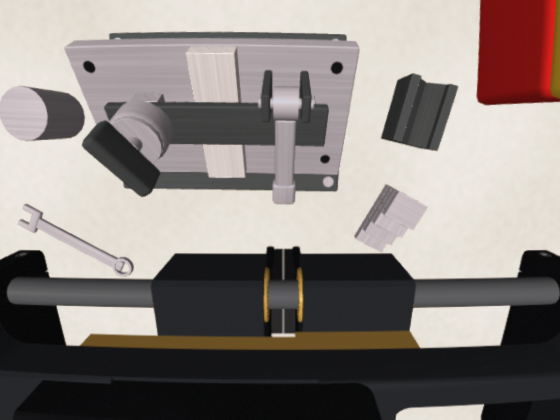

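```bash
python3 - <<'E'
from plant import *
from h import *
import pickle
c=pickle.load(open('pics/f3.pkl','rb'));d=np.load('pics/f3.npy');g=np.array([.6047,.0080,.1810])
D=(cloud(c,d)-g)*1000;h=D@ax;r=np.hypot(D@e1,D@fy)
m=(r<8)&(h>-15)&(h<20);print('bar top',np.median(h[m]))
m=(r>12)&(r<23)&(h>-55)&(h<-38);print('flange top',m.sum(),np.median(h[m]))
s=observe();print(s['time_s'],s['ft_force'])
finish_job()
E
```

```text
bar top -3.341702324997723
flange top 602 -46.94773902596178
24.25 [ 0.34803862 -0.27891234  0.35543228]
the job is handed in; nothing more can be done
```

I handed the job in at about 24 s of the 72 s allowed. The wing screw was down on its bush, the cam lever was shut, and the gripper was clear of everything. `finish_job()` gives no verdict, so the points below are my own readings.

**What I did**
- **Thread start:** I backed the wing screw off about 72° anticlockwise. Opening the jaws then let it drop: the bar top read 8.4 mm lower in the wrist camera.
- **Screwing in:** I regripped half a turn round and screwed it clockwise about 151° (2.64 rad, expected 2.2 to 2.8). It met a hard stop at about 0.75 N m, against the usual 0.05 N m, and did not go down further.
- **Lever:** I then pushed the lever down with closed fingers until it met its stop at about 15 N, and backed the arm away.

**Last checks**
- **Flange gap:** The flange sits 17 mm and the bar top about 17.2 to 17.5 mm below where they started. The start gap is only given as "about" 18 mm, so the gap left is about 0.5 to 1 mm by this measure. No gap shows in the scene picture.
- **Lever:** Its upper face lies within about 0.02 rad of the fixture's face.
- **Bystanders:** All four looked to be where they started, judged by eye rather than measured. The final force on the tool was near zero.

**What disagreed**
- **Bush rim:** A rough depth reading at the bush's edge suggested a gap of about 2.5 mm. I trusted the torque stop and the measured drop over it, because depth blurs at that edge.
- **Force spike:** On the second descent to the screw the wrist force briefly reached about 60 N. The limits are 120 N at the wrist and 40 N for the arm or gripper body pressing on something. I found no obstacle, so I can't rule out that the body touched something. A smaller 7 to 10 N side and upward load there also went unexplained.

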